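# Load the heated hair rollers and switch the set on

## Robot

A 6-joint arm with a two-finger parallel gripper is mounted at the origin on the work surface. World frame = base frame: x ahead of the robot, y to its left, z up, the work surface at z = 0. Lengths are in mm, angles in rad, forces in N, time in s.
With the tool pointing down it reaches from about 350 to 875 mm from the base axis. Payload 4.2 kg.
Tool frame: the origin (TCP) lies at the very end of the fingers, on their centre line; the grasp point (between the pads) lies 19 mm behind it; z points along the fingers, y is the line along which they close (so a half turn about z gives the same grasp; the last joint's range is limited). The gripper opens to 85 mm and grips with 20 to 120 N. Pads are 22 mm wide; open, the fingers measure 114 mm over their backs; the gripper's body (76 mm by 85 mm) begins 54 mm behind the grasp point. The pads swing forward as they close: fully open they stand 13 mm farther back than shut.
Start: joints at [-1.08, 0.385, 0.008, 0, -1.194, -0.259], TCP at [143.599, -608.259, 231.312] pointing down, gripper open.
Joint ranges: [-3.14, 3.14], [-1.21, 2.06], [-1.07, 1.41], [-3.16, 2.05], [-2.99, -0.16], [-3.1, 3.1]. Speed limits (rad/s): [2.79, 2.79, 3.14, 3.14, 3.14, 3.14].

## Interface

Orientations are given as a unit quaternion [x, y, z, w].
In Python, from bench import monitor, get_image, camera_info, job_done gives the robot as it stands.
- The arm moves only by the tool send_rows, never from a script. Its argument "series" is a list of rows, each a list of 3 entries, a list of its own where there are three numbers: the shift along the tool's x, y, z in mm, then the turn, a rotation vector about the tool's x, y, z in rad, then the finger opening in mm, from 0 to 85.4. A call has 1 to 8 rows; each row shifts and turns the commanded pose from where the row before left it, along the tool's axes as they then stand; what a row does not reach is not made up. A row lasts 1/10 s, in which the tool goes at most 50 mm and 8.59 degrees, less where a joint would pass 70% of its speed; a pose out of reach is approached as far as the arm can. A call with a gripper value outside its range is refused whole. The fingers move at their own pace and stop on an object; the grip force is fixed at half the most. Time passes only in rows, so rows that do not move let the fingers close. It gives the time, the measured TCP pose, the force, the opening and the grip force at its end, in the units of the state.
- monitor.read_state(): the state, without advancing time (a new reading comes with each control period).
- get_image(name): name is "scene" or "top"; returns the picture (384x512x3 uint8, red, green, blue); there is no depth.
- camera_info(name): a dict with "intrinsics" (3x3 intrinsics, pixels), "R" (3x3) and "t" (3): a world point X has camera coordinates R X + t. Camera axes: x right, y down, z forward; pixel columns grow to the right and rows downward; lengths in mm; the calibration is good to about 2 mm. A picture is of the moment at which its call begins. camera_info takes no time and is no camera call.
- job_done(): hands the job in; it is judged then, once.
The state is a dict: "clock": time; "joints": joint angles; "joint_vel": joint speeds; "joint_efforts": joint torques, N m; "position": TCP position; "ee_rot": TCP orientation; "contact_force": force on the tool from outside, world axes, zero at the start; "wrist_torque": the same for the moment, N m; "gripper_width": finger opening in mm; "grasp_force": force on a finger pad.
Only numpy, scipy, OpenCV 4.12 (cv2) and the standard library are available. Lean on these libraries where they do the work, as an engineer would, in place of code of your own. Each camera call takes 0.05 s, during which the arm holds its last target. There are 200 camera calls.

## Task

Get the heated roller set ready: pull the organiser's drawer open and slide every hair roller in it upright over a heating rod that fits its bore (large ones on the thick back rods, medium ones on the thin front rods), all the way down to the deck. Only when all the rollers are on their rods, slide the set's switch fully over to on, and leave the drawer pushed shut. Leave the other things on the shelf where they are.

Things in the scene. Friction and masses are not known exactly. Their poses are not given: they have to be found in the camera images.
- roller_set: Heated hair-roller set, fixed, left or right, turned up to 0.12 rad: grey plastic box 190 mm deep (x), 270 mm wide (y), flat deck 40 mm above the shelf, with a back row of three thick and a front row of three thin upright rods. Origin on the shelf under the middle thick rod; x away from the robot, y left along the rows, z up. The box spans x = -150 to +40 mm.
- thick_rod0 (a point): Foot, on the axis at deck level, of the left (seen from the robot) thick rod: aluminium, upright, 25 mm diameter, 50 mm tall (top 90 mm above the shelf), its top 8 mm tapering to 11 mm. Back row, rods 80 mm apart. z up.
- thick_rod1 (a point): Foot, on the axis at deck level, of the middle (seen from the robot) thick rod: aluminium, upright, 25 mm diameter, 50 mm tall (top 90 mm above the shelf), its top 8 mm tapering to 11 mm. Back row, rods 80 mm apart. z up.
- thick_rod2 (a point): Foot, on the axis at deck level, of the right (seen from the robot) thick rod: aluminium, upright, 25 mm diameter, 50 mm tall (top 90 mm above the shelf), its top 8 mm tapering to 11 mm. Back row, rods 80 mm apart. z up.
- thin_rod0 (a point): Foot, on the axis at deck level, of the left (seen from the robot) thin rod: aluminium, upright, 15 mm diameter, 50 mm tall (top 90 mm above the shelf), its top 8 mm tapering to 7 mm. Front row, 78 mm nearer the robot than the thick rods, 80 mm apart. z up.
- thin_rod1 (a point): Foot, on the axis at deck level, of the middle (seen from the robot) thin rod: aluminium, upright, 15 mm diameter, 50 mm tall (top 90 mm above the shelf), its top 8 mm tapering to 7 mm. Front row, 78 mm nearer the robot than the thick rods, 80 mm apart. z up.
- thin_rod2 (a point): Foot, on the axis at deck level, of the right (seen from the robot) thin rod: aluminium, upright, 15 mm diameter, 50 mm tall (top 90 mm above the shelf), its top 8 mm tapering to 7 mm. Front row, 78 mm nearer the robot than the thick rods, 80 mm apart. z up.
- power (a joint): Thumb slide switch on the deck's strip nearest the robot: 0 = off (right end), 0.024 m = on (left end, the set's +y). Takes about 2 N, stays where it is left. Its white tab is 16 mm (x) by 22 mm (y) and stands 14 mm above the deck, centred at x = -130 mm, y = -12 mm + the joint value in the set's frame.
- organiser: White plastic single-drawer organiser, fixed, beside the roller set: 300 mm wide (y), 205 mm deep (x), 100 mm tall, turned up to 0.08 rad. Origin on the shelf below the middle of its front; x points away from the robot into the organiser, y left, z up.
- drawer (a joint): Drawer of the organiser: 0 = shut, 0.175 m = fully open, pulled straight along -x of drawer_handle, towards the robot. About 2 N, stays where it is left. Floor 18 mm above the shelf; side and back walls rise 30 mm above the floor, the front panel to 94 mm above the shelf.
- drawer_handle (a point): Middle of the drawer's level bar handle: steel, 10 mm thick, 100 mm long along y, 72 mm above the shelf; moves with the drawer. x points into the drawer, y left, z up. From here the drawer face is at x = 34 mm, the inside at x = 40 to 197 mm, y = -136 to +136 mm. When fully open, the whole inside is clear of the organiser's top. Turned up to 0.08 rad.
- large_roller0: Large hair roller: ribbed mauve plastic tube, 50 mm outer diameter, 62 mm long, bore 28 mm right through, about 55 g; fits the thick rods. Stands upright in the drawer at the start. Origin at its centre (31 mm above its foot), z along its axis; either end may be up. Absent (None from the start) in some starts.
- large_roller1: Large hair roller: ribbed mauve plastic tube, 50 mm outer diameter, 62 mm long, bore 28 mm right through, about 55 g; fits the thick rods. Stands upright in the drawer at the start. Origin at its centre (31 mm above its foot), z along its axis; either end may be up. Absent (None from the start) in some starts.
- large_roller2: Large hair roller: ribbed mauve plastic tube, 50 mm outer diameter, 62 mm long, bore 28 mm right through, about 55 g; fits the thick rods. Stands upright in the drawer at the start. Origin at its centre (31 mm above its foot), z along its axis; either end may be up. Absent (None from the start) in some starts.
- medium_roller0: Medium hair roller: ribbed mauve plastic tube, 40 mm outer diameter, 62 mm long, bore 18 mm right through, about 35 g; fits the thin rods. Stands upright in the drawer at the start. Origin at its centre (31 mm above its foot), z along its axis; either end may be up. Absent (None from the start) in some starts.
- medium_roller1: Medium hair roller: ribbed mauve plastic tube, 40 mm outer diameter, 62 mm long, bore 18 mm right through, about 35 g; fits the thin rods. Stands upright in the drawer at the start. Origin at its centre (31 mm above its foot), z along its axis; either end may be up. Absent (None from the start) in some starts.
- medium_roller2: Medium hair roller: ribbed mauve plastic tube, 40 mm outer diameter, 62 mm long, bore 18 mm right through, about 35 g; fits the thin rods. Stands upright in the drawer at the start. Origin at its centre (31 mm above its foot), z along its axis; either end may be up. Absent (None from the start) in some starts.
- swab_canister: Chrome swab canister, 76 mm diameter, 113 mm tall with lid knob, on the shelf behind the roller set; origin under its centre. Leave alone.
- hair_tie_tub: Orange plastic hair-tie tub, about 84 mm across, 62 mm tall, open, on the shelf behind the roller set; origin under its centre. Leave alone.
- ring_dish: White ceramic ring dish, 90 mm across, 26 mm tall, on the rear half of the organiser's top (top rim about 126 mm above the shelf); origin under its centre. Leave alone.
- tweezers: Steel tweezers, about 102 mm long, 10 mm wide, 7 mm thick, lying on the shelf between the set and the organiser; origin under the middle, x along them. Leave alone.
- tumbler: Glass tumbler, 72 mm diameter, 100 mm tall, at the left of the shelf; origin under its centre. Leave alone.
- lotion: White lotion bottle, 64 mm diameter, 150 mm tall, at the right of the shelf; origin under its centre. Leave alone.
- cream_jar: Glass cream jar with a white lid, 66 mm diameter, 50 mm tall, at the middle of the shelf's far part; origin under its centre. Leave alone.

How it is judged:
By the outcome, as a careful person would: the job done as asked, in the order asked, and still so for the second after the job is handed in, with the robot touching nothing.
Of large_roller0, medium_roller0, large_roller1, medium_roller1, large_roller2, medium_roller2 only 3 to 5 are there at a start; the rules pass over those that are not, and their reading is None.
At some moment in a run one of large_roller0, medium_roller0, large_roller1, medium_roller1, large_roller2, medium_roller2 may be knocked a few centimetres aside while the robot is not near it.
It also fails if it takes over 210 s, if anything falls off the work surface, if the arm or the gripper's body presses on something with over 40 N, if the wrist force passes 120 N, or if a joint passes its speed limit or range.

## Working session

There is one attempt and no reset: what is moved stays moved. The work goes in short steps, Python scripts to look and compute and a tool call to move; the robot and the scene stay as the last step left them, time stands still between calls to the robot, and variables do not carry over. Pictures are saved under pics/ and viewed, at most 14 in all, crops included, and the job is handed in when it is done.

Besides the shell and the picture viewer there is one more tool, called after "Call:" as a command line: name --argument value ..., lists and objects as JSON in quotes. send_rows: Moves the arm, as the interface text tells. Its arguments: {"type":"object","properties":{"series":{"type":"array"}},"required":["series"]}

```bash
mkdir -p pics; ls
python3 - <<'E'
from bench import monitor,get_image,camera_info
import cv2
for n in("scene","top"):
    cv2.imwrite(f"pics/{n}0.png",cv2.resize(get_image(n)[:,:,::-1],(800,600),interpolation=cv2.INTER_CUBIC))
    c=camera_info(n);print(n,c["intrinsics"],c["R"],c["t"])
s=monitor.read_state();print(s)
E
```

```text
pics
scene [[420.64050645   0.         250.96448144]
 [  0.         420.64050645 187.8708997 ]
 [  0.           0.           1.        ]] [[-0.49400954  0.86945005  0.00334272]
 [ 0.75845908  0.43281928 -0.48724459]
 [-0.42508163 -0.23816816 -0.87325915]] [ 322.40658431 -432.82064174 1735.8206957 ]
top [[451.12122089   0.         265.3639698 ]
 [  0.         451.12122089 186.25063042]
 [  0.           0.           1.        ]] [[-7.07325509e-04 -9.99986664e-01 -5.11590118e-03]
 [-9.97806935e-01  1.04437548e-03 -6.61833052e-02]
 [ 6.61877654e-02  5.05786853e-03 -9.97794366e-01]] [   5.17387654  614.49718708 1490.0292615 ]
{'clock': 0.1, 'joints': array([-1.08041398e+00,  3.85463270e-01,  6.74929907e-03, -4.21705359e-04,
       -1.19404588e+00, -2.58566355e-01]), 'joint_vel': array([-0.0012302 , -0.0030518 ,  0.00269291,  0.00205529, -0.00085251,
       -0.00010553]), 'joint_efforts': array([-3.85147960e-04, -3.93318343e+01,  1.88930690e+01,  4.19791684e+00,
       -2.57619584e-03,  3.83301327e-06]), 'position': array([ 143.4545403 , -607.75889557,  230.33770408]), 'ee_rot': array([-1.15571338e-01,  9.93298678e-01,  9.85416751e-04, -1.76706521e-04]), 'contact_force': array([ 0.87510402, -0.53749648, -0.05949448]), 'wrist_torque': array([0.02852792, 0.0096626 , 0.03965773]), 'grasp_force': 0.0, 'gripper_width': 85.37176885150564}
```

View pics/scene0.png

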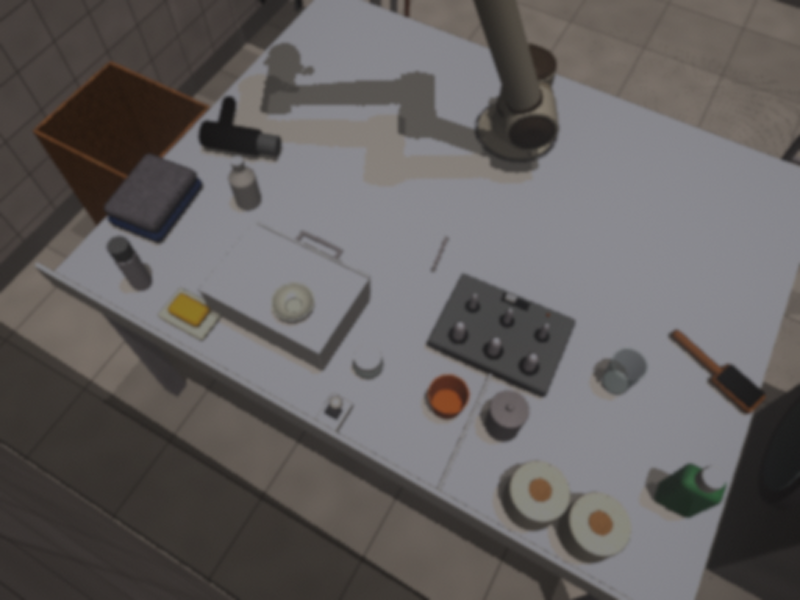

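View pics/top0.png

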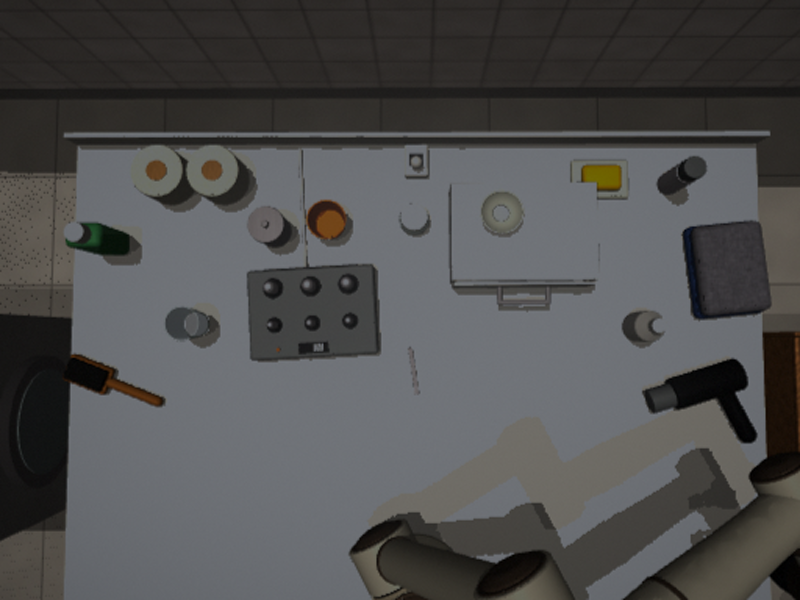

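The scene view and the top view show the roller set left of centre (top view, 800-px scale: rods near (272,287), (310,285), (348,283), (274,325), (312,323), (350,321)). The organiser is to the right, with its handle near (524,300). I'll enlarge both.

```bash
cat > h.py <<'E'
import numpy as np, cv2
from bench import monitor,get_image,camera_info
from scipy.spatial.transform import Rotation as Ro
def ray(n,u,v,z):
    c=camera_info(n);R=np.array(c["R"]);t=np.array(c["t"])
    d=R.T@np.linalg.solve(np.array(c["intrinsics"]),[u,v,1]);o=-R.T@t
    return o+d*(z-o[2])/d[2]
def proj(n,X):
    c=camera_info(n);p=np.array(c["intrinsics"])@(np.array(c["R"])@np.array(X,float)+np.array(c["t"]));return p[:2]/p[2]
def crop(n,x,y,w,hh,k,f,gain=1.8):
    im=get_image(n)[y:y+hh,x:x+w,::-1]
    im=np.clip(im*gain,0,255).astype(np.uint8)
    return im if k==0 else cv2.imwrite(f,cv2.resize(im,None,fx=k,fy=k,interpolation=cv2.INTER_CUBIC))
def st():
    s=monitor.read_state();r=Ro.from_quat(s["ee_rot"]);print(round(s["clock"],2),s["position"].round(1),"w",round(s["gripper_width"],1),"g",round(s["grasp_force"],1),"F",np.round(s["contact_force"],1),"J",s["joints"].round(2));return s,r
def plan(target,yaw=None):
    """remaining shift in tool axes; yaw = world angle of tool x axis about z (tool down)"""
    s,r=st();M=r.as_matrix();y=np.arctan2(M[1,0],M[0,0])
    print("yaw",round(y,4),"tool shift now",r.inv().apply(np.array(target)-s["position"]).round(1))
    if yaw is not None:
        Rt=np.column_stack([[np.cos(yaw),np.sin(yaw),0],[np.sin(yaw),-np.cos(yaw),0],[0,0,-1]])
        T=Ro.from_matrix(Rt);print("rotvec",(r.inv()*T).as_rotvec().round(4),"shift after turn",T.inv().apply(np.array(target)-s["position"]).round(1))
E
python3 - <<'E'
from h import *
import cv2
a=crop("top",152,160,100,76,0,"",2.2);b=crop("top",282,112,105,90,0,"",1.3)
cv2.imwrite("pics/set1.png",cv2.resize(a,None,fx=7,fy=7,interpolation=cv2.INTER_CUBIC))
cv2.imwrite("pics/org1.png",cv2.resize(b,None,fx=6,fy=6,interpolation=cv2.INTER_CUBIC))
s,r=st();print(r.as_matrix().round(3))
E
```

```text
0.2 [ 143.5 -607.9  230.6] w 85.6 g 0.0 F [-0.1  1.2 -0.7] J [-1.08  0.39  0.01 -0.   -1.19 -0.26]
[[-0.973 -0.23  -0.   ]
 [-0.23   0.973  0.001]
 [ 0.     0.001 -1.   ]]
```

View pics/set1.png

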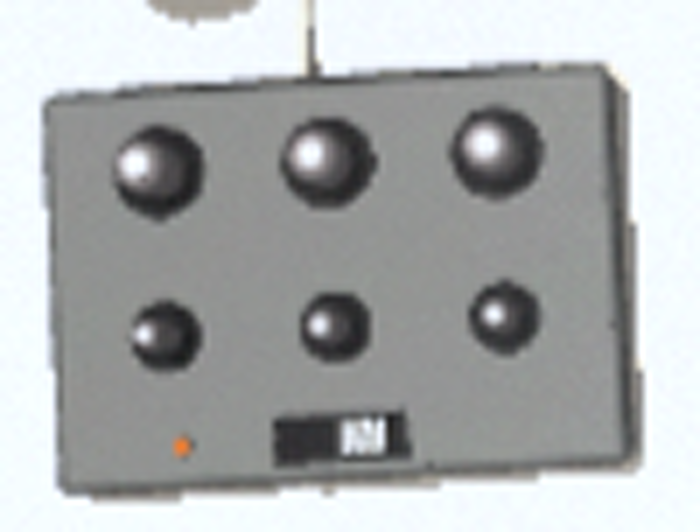

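View pics/org1.png

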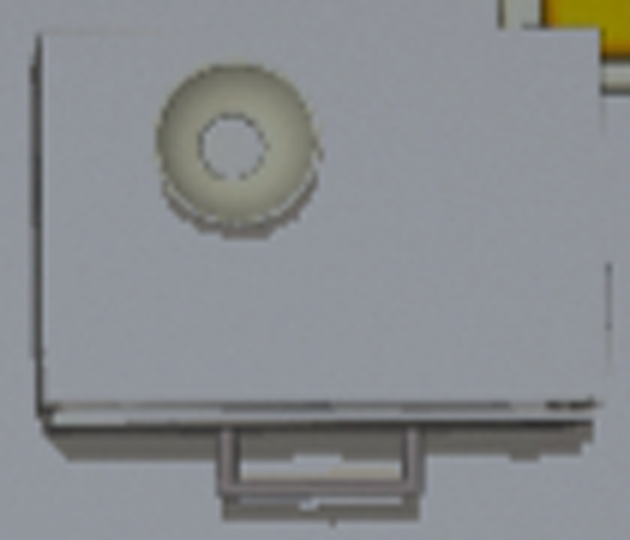

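Crop pixels, set (7x): rod-foot discs at (158,171), (328,162), (497,153) for the thick rods and (166,336), (336,326), (505,317) for the thin ones. The switch tab is at (363,437). In the organiser crop (6x), the handle bar runs from (220,488) to (422,488) and the front panel edge from (45,428) to (595,424).

Run:
```python
from h import *
from scipy.optimize import least_squares
im=get_image("top")
D=[(158,171),(328,162),(497,153),(166,336),(336,326),(505,317)]
L=[(0,80),(0,0),(0,-80),(-78,80),(-78,0),(-78,-80)]
P=np.array([ray("top",152+(u+.5)/7-.5,160+(v+.5)/7-.5,40)[:2] for u,v in D])
def f(p):
    c,s=np.cos(p[2]),np.sin(p[2]);return (np.array(L)@np.array([[c,s],[-s,c]])+p[:2]-P).ravel()
r=least_squares(f,[640,200,0]);print(r.x.round(4),f(r.x).reshape(-1,2).round(1))
c,s=np.cos(r.x[2]),np.sin(r.x[2]);W=lambda x,y,z:[r.x[0]+c*x-s*y,r.x[1]+s*x+c*y,z]
def back(X,ox,oy,k): q=proj("top",X);return ((q-[ox,oy]+.5)*k-.5).round(0)
for l in L: print(W(*l,40),"foot",back(W(*l,40),152,160,7),"top",back(W(*l,90),152,160,7))
for l in [(40,135),(40,-135),(-150,-135),(-150,135)]: print("corner",back(W(*l,40),152,160,7))
print("tab",back(W(-130,-12,54),152,160,7))
o=lambda u,v,z:ray("top",282+(u+.5)/6-.5,112+(v+.5)/6-.5,z)
for q in[(220,488,72),(422,488,72),(45,428,94),(595,424,94),(45,412,100),(600,402,100),(40,35,100),(602,30,100)]:print(q,o(*q).round(1))
print("tweez")
for q in [(408,348),(418,394)]:print(ray("top",q[0]*.64,q[1]*.64,3).round(0))
# scene view of fit: draw
sc=np.clip(get_image("scene")[:,:,::-1]*1.6,0,255).astype(np.uint8);k=6;x0,y0=270,170
cr=cv2.resize(sc[y0:y0+90,x0:x0+105],None,fx=k,fy=k,interpolation=cv2.INTER_CUBIC)
for l in L:
  for z in(40,90):
    q=((proj("scene",W(*l,z))-[x0,y0]+.5)*k).astype(int);cv2.circle(cr,tuple(int(a) for a in q),2,(0,0,255) if z==40 else (0,255,0),-1)
for l in [(40,135),(40,-135),(-150,-135),(-150,135)]:
    q=((proj("scene",W(*l,40))-[x0,y0]+.5)*k).astype(int);cv2.circle(cr,tuple(int(a) for a in q),3,(255,0,0),-1)
cv2.imwrite("pics/fit.png",cr)
```

```text
[6.252878e+02 2.260542e+02 5.470000e-02] [[-0.1 -0.5]
 [ 0.1  0.1]
 [ 0.3  0.1]
 [-0.   0. ]
 [-0.3  0.3]
 [-0.1  0. ]]
[np.float64(620.9169154388715), np.float64(305.9346757347604), 40] foot [159. 171.] top [136. 163.]
[np.float64(625.2877750608901), np.float64(226.05416756058437), 40] foot [328. 162.] top [311. 154.]
[np.float64(629.6586346829088), np.float64(146.17365938640833), 40] foot [497. 152.] top [486. 144.]
[np.float64(543.0334199690498), np.float64(301.6730876032922), 40] foot [166. 336.] top [143. 334.]
[np.float64(547.4042795910684), np.float64(221.79257942911616), 40] foot [335. 327.] top [319. 324.]
[np.float64(551.7751392130871), np.float64(141.91207125494012), 40] foot [505. 317.] top [494. 314.]
corner [39. 93.]
corner [609.  62.]
corner [629. 464.]
corner [ 55. 496.]
tab [362. 436.]
(220, 488, 72) [ 589.3 -166.3   72. ]
(422, 488, 72) [ 589.2 -274.9   72. ]
(45, 428, 94) [620.2 -71.3  94. ]
(595, 424, 94) [ 622.  -362.9   94. ]
(45, 412, 100) [628.2 -71.  100. ]
(600, 402, 100) [ 633.2 -364.3  100. ]
(40, 35, 100) [830.1 -69.2 100. ]
(602, 30, 100) [ 832.2 -368.9  100. ]
tweez
[493.  19.   3.]
[394.  -2.   3.]
```

View pics/fit.png

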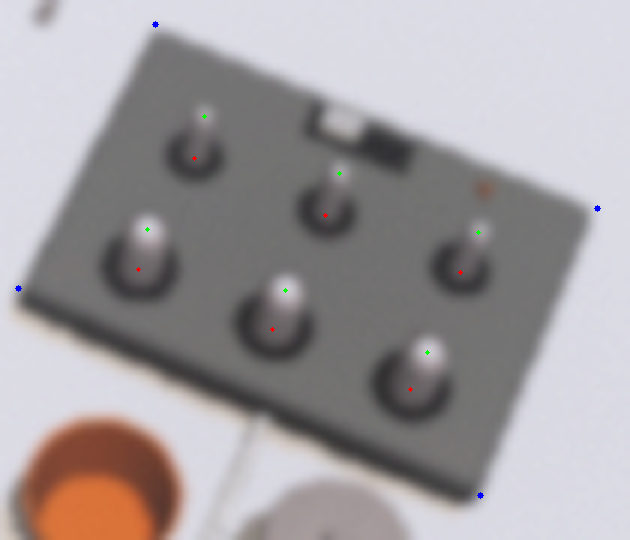

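The fit matches both views: the set origin is at (625.3, 226.1) with yaw 0.055. The handle is at about (588,-221,72) with yaw about 0.007. First I turn the tool and move above the handle.

Call:
send_rows --series '[[[0,0,0],[0,0,-0.1495],32],[[0,0,0],[0,0,-0.1495],32],[[0,0,0],[0,0,-0.1495],32],[[0,0,0],[0,0,-0.1495],32],[[0,0,0],[0,0,-0.1495],32],[[0,0,0],[0,0,-0.1495],32],[[0,0,0],[0,0,-0.1495],32],[[0,0,0],[0,0,-0.1495],32]]'

```text
clock: 1.1
position: [143.6, -608.2, 231.2]
ee_rot: [-0.657, 0.754, 0.0, 0.0]
contact_force: [-0.2, 0.8, 0.2]
gripper_width: 31.9
grasp_force: 0.0
```

```bash
python3 -c "
from h import *
plan([586,-221,150],-1.5638)"
```

```text
1.1 [ 143.6 -608.2  231.2] w 31.9 g 0.0 F [-0.2  0.8  0.2] J [-1.08  0.38  0.01 -0.   -1.19  0.94]
yaw -1.7076 tool shift now [-443.9 -385.4   81.3]
rotvec [ 0.      0.0003 -0.1438] shift after turn [-384.1 -445.1   81.2]
```

Call:
send_rows --series '[[[0,0,0],[0,0,-0.1438],32],[[-29.5,-34.2,0],[0,0,0],32],[[-29.5,-34.2,0],[0,0,0],32],[[-29.5,-34.2,0],[0,0,0],32],[[-29.5,-34.2,0],[0,0,0],32],[[-29.5,-34.2,0],[0,0,0],32],[[-29.5,-34.2,0],[0,0,0],32],[[-29.5,-34.2,0],[0,0,0],32]]'

```text
clock: 1.9
position: [384.0, -400.1, 231.5]
ee_rot: [0.707, -0.707, 0.0, -0.0]
contact_force: [-0.1, -1.5, 0.4]
gripper_width: 32.1
grasp_force: 0.0
```

Call:
send_rows --series '[[[-29.5,-34.2,0],[0,0,0],32],[[-29.5,-34.2,0],[0,0,0],32],[[-29.5,-34.2,0],[0,0,0],32],[[-29.5,-34.2,0],[0,0,0],32],[[-29.5,-34.2,0],[0,0,0],32],[[0,0,40],[0,0,0],32],[[0,0,40],[0,0,0],32],[[0,0,0],[0,0,0],32]]'

```text
clock: 2.7
position: [550.0, -252.2, 145.3]
ee_rot: [0.707, -0.707, -0.006, 0.003]
contact_force: [-1.5, 0.2, -0.7]
gripper_width: 31.8
grasp_force: 0.0
```

```bash
python3 -c "
from h import *
plan([586,-221,53],-1.5638)
crop('top',300,140,80,60,8,'pics/h2.png',1.5)"
```

```text
2.7 [ 550.  -252.2  145.3] w 31.8 g 0.0 F [-1.5  0.2 -0.7] J [-0.16  0.43 -0.15 -0.   -1.    0.17]
yaw -1.5704 tool shift now [-30.8 -37.2  92. ]
rotvec [ 0.0124  0.0041 -0.0066] shift after turn [-30.9 -36.2  92.3]
```

View pics/h2.png

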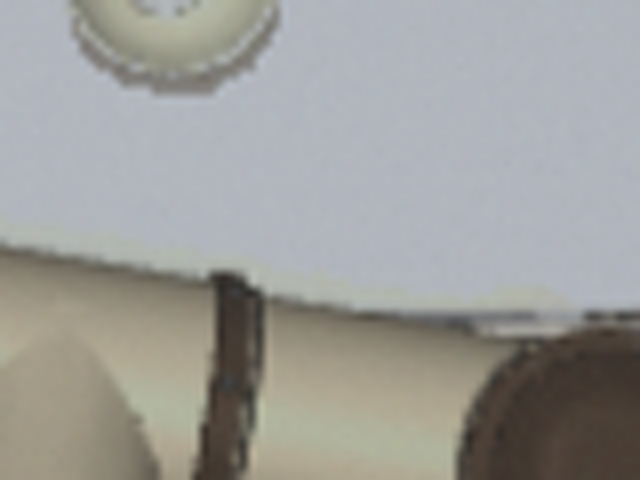

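The arm hides the handle from above, so I'll go by the measured position.

Call:
send_rows --series '[[[0,0,0],[0.0124,0.0041,-0.0066],32],[[-15.5,-18.1,10],[0,0,0],32],[[-15.4,-18.1,10],[0,0,0],32],[[0,0,25],[0,0,0],32],[[0,0,25],[0,0,0],32],[[0,0,22],[0,0,0],32],[[0,0,0],[0,0,0],32],[[0,0,0],[0,0,0],32]]'

```text
clock: 3.55
position: [592.1, -223.1, 60.8]
ee_rot: [0.71, -0.704, 0.007, -0.003]
contact_force: [0.5, -0.4, -0.4]
gripper_width: 32.0
grasp_force: 0.0
```

```bash
python3 -c "
from h import *
plan([586,-221,53],-1.5638)
crop('scene',150,110,120,90,5,'pics/h3.png',1.5)"
```

```text
3.55 [ 592.1 -223.1   60.8] w 32.0 g 0.0 F [ 0.5 -0.4 -0.4] J [-0.1   0.55 -0.19  0.   -0.82  0.11]
yaw -1.5625 tool shift now [-2.2  6.2  7.7]
rotvec [-0.0143 -0.005   0.0014] shift after turn [-2.2  6.1  7.8]
```

View pics/h3.png

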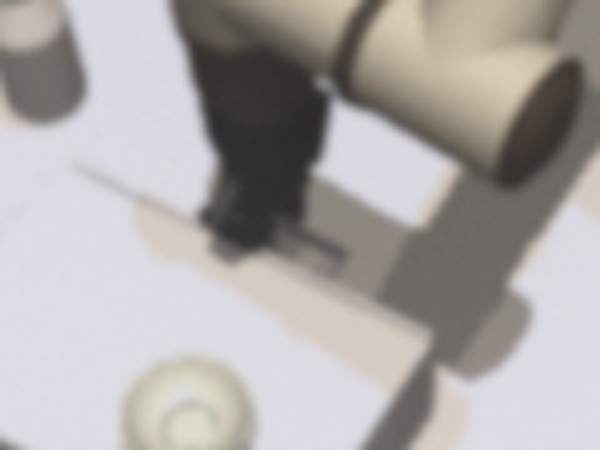

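The fingers straddle the bar, near (250,235) in the crop. I make a small correction and close.

Call:
send_rows --series '[[[-1,3,4],[-0.014,-0.005,0.001],32],[[-1,2,4],[0,0,0],32],[[0,0,0],[0,0,0],20],[[0,0,0],[0,0,0],5],[[0,0,0],[0,0,0],5],[[0,0,0],[0,0,0],5],[[0,0,0],[0,0,0],5]]'

```text
clock: 4.3
position: [586.4, -221.2, 52.3]
ee_rot: [0.709, -0.705, -0.0, -0.0]
contact_force: [0.6, 1.2, 3.3]
gripper_width: 7.9
grasp_force: 58.7
```

```bash
python3 -c "
from h import *
plan([586,-221,53],-1.5638)"
```

```text
4.3 [ 586.4 -221.2   52.3] w 7.9 g 58.7 F [0.6 1.2 3.3] J [-0.1   0.56 -0.2  -0.   -0.81  0.11]
yaw -1.5641 tool shift now [-0.2  0.4 -0.7]
rotvec [ 0.0003  0.0005 -0.0003] shift after turn [-0.2  0.4 -0.7]
```

Gripped. Now I pull 175 mm.

Call:
send_rows --series '[[[0,12,0],[0,0,0],5],[[0,25,0],[0,0,0],5],[[0,25,0],[0,0,0],5],[[0,25,0],[0,0,0],5],[[0,25,0],[0,0,0],5],[[0,25,0],[0,0,0],5],[[0,25,0],[0,0,0],5],[[0,13,0],[0,0,0],5]]'

```text
clock: 5.1
position: [419.6, -222.6, 52.9]
ee_rot: [0.709, -0.705, 0.009, -0.008]
contact_force: [38.4, 9.2, -35.9]
gripper_width: 7.8
grasp_force: 58.1
```

Call:
send_rows --series '[[[0,0,0],[0,0,0],5],[[0,0,0],[0,0,0],32],[[0,0,0],[0,0,0],32],[[0,0,0],[0,0,0],32],[[0,0,-30],[0,0,0],32],[[0,0,-40],[0,0,0],32],[[0,0,-40],[0,0,0],32],[[0,0,-30],[0,0,0],32]]'

```text
clock: 5.9
position: [410.2, -222.6, 193.8]
ee_rot: [0.709, -0.705, -0.001, 0.0]
contact_force: [1.0, -0.1, -0.2]
gripper_width: 31.9
grasp_force: 0.0
```

```bash
python3 -c "
from h import *
st()"
```

```text
5.9 [ 410.2 -222.6  193.8] w 31.9 g 0.0 F [ 1.  -0.1 -0.2] J [-0.15  0.15 -0.42 -0.   -1.    0.15]
```

Call:
send_rows --series '[[[-40,0,0],[0,0,0],60],[[-40,0,0],[0,0,0],60],[[-40,0,0],[0,0,0],60],[[-40,0,0],[0,0,0],60],[[-40,0,0],[0,0,0],60],[[-40,0,0],[0,0,0],60],[[-40,0,0],[0,0,0],60],[[0,0,0],[0,0,0],60]]'

```text
clock: 6.7
position: [408.6, 60.2, 191.8]
ee_rot: [0.711, -0.703, -0.001, 0.001]
contact_force: [0.3, -0.7, -0.4]
gripper_width: 59.9
grasp_force: 0.0
```

```bash
python3 -c "
from h import *
st()
crop('top',285,135,110,90,7,'pics/d4.png',1.6)"
```

```text
6.7 [408.6  60.2 191.8] w 59.9 g 0.0 F [ 0.3 -0.7 -0.4] J [ 0.54  0.06 -0.53 -0.   -0.98 -0.53]
```

View pics/d4.png

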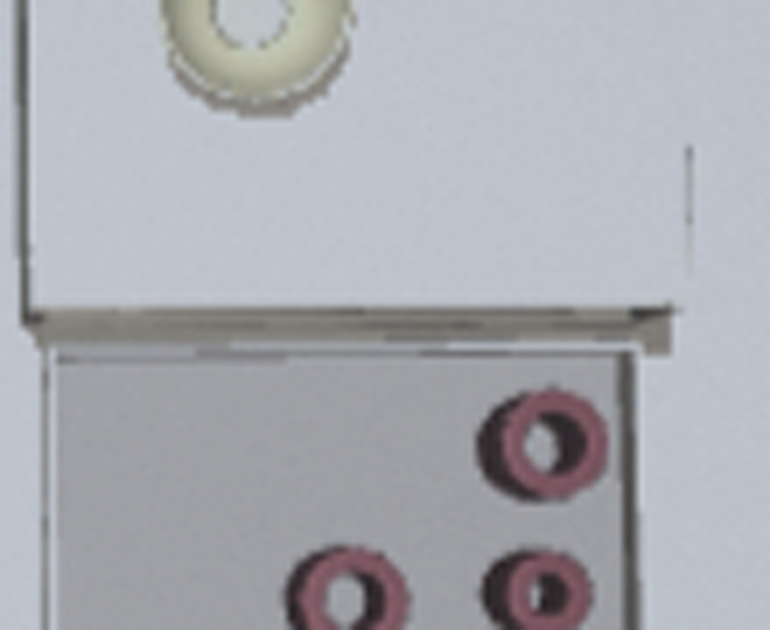

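Rollers stand at the right in the drawer. The crop cut off the lower part, so I'll view that and segment the mauve tops.

```bash
cat >> h.py <<'E'
def rollers(z=80,show=True,im=None):
    im=get_image("top") if im is None else im
    k=8;x0,y0=280,150
    big=cv2.resize(im[y0:250,x0:400],None,fx=k,fy=k,interpolation=cv2.INTER_CUBIC).astype(int)
    m=((big[...,0]-big[...,1]>25)&(big[...,0]>70)&(big[...,2]-big[...,1]>5)).astype(np.uint8)
    cs,_=cv2.findContours(m,cv2.RETR_EXTERNAL,cv2.CHAIN_APPROX_NONE)
    for c in cs:
        if cv2.contourArea(c)<800: continue
        (u,v),r=cv2.minEnclosingCircle(c);(eu,ev),ax,_=cv2.fitEllipse(cv2.convexHull(c))
        p=ray("top",x0+(eu+.5)/k-.5,y0+(ev+.5)/k-.5,z)
        sc=(1490-z)/451.1/k
        print("roller",p.round(1),"dia",(np.array(ax)*sc).round(1),2*r*sc,"area",cv2.contourArea(c))
    return m
E
python3 -c "
from h import *
m=rollers()
crop('top',285,175,115,75,6,'pics/d5.png',1.6)"
```

```text
(no output)
```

View pics/d5.png

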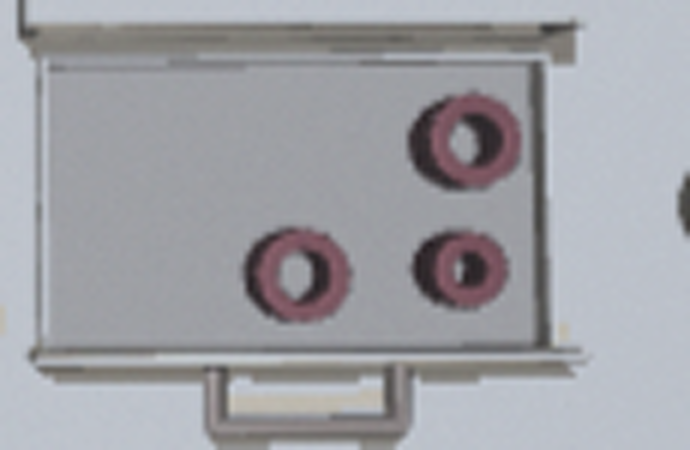

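Three rollers in the drawer: large ones at (475,140) and (304,275), and a medium one at (467,269) in the 6x crop.

Run:
```python
from h import *
im=get_image("top")
for u,v in [(505,140),(335,275),(492,269),(420,150),(300,440)]:
    x,y=285+u/6,175+v/6;print(im[int(y),int(x)])
for n,u,v in [("A",475,140),("B",304,275),("C",467,269),("wallR",545,200),("front",300,350),("handle",310,425)]:
    print(n,ray("top",285+(u+.5)/6-.5,175+(v+.5)/6-.5,72 if n=="handle" else 48 if n=="wallR" else 94 if n=="front" else 80).round(1))
sed=open('h.py').read().replace('-big[...,1]>25)&(big[...,0]>70)','-big[...,1]>18)&(big[...,0]>60)').replace('&(big[...,2]-big[...,1]>5)','');open('h.py','w').write(sed)
import importlib,h;importlib.reload(h);h.rollers(im=im)
```

```text
[81 57 64]
[75 53 59]
[77 53 60]
[31 27 30]
[90 90 89]
A [ 572.7 -311.1   80. ]
B [ 500.8 -219.    80. ]
C [ 504.  -305.8   80. ]
wallR [ 541.2 -355.6   48. ]
front [ 461.6 -214.4   94. ]
handle [ 420.9 -222.5   72. ]
roller [ 503.7 -307.    80. ] dia [35.2 35.7] 36.322409486696635 area 6215.5
roller [ 500.7 -218.2   80. ] dia [44.9 46. ] 46.554595619156 area 10235.0
roller [ 573. -311.   80.] dia [44.7 45.6] 46.13694569615825 area 10147.5
```

Call:
send_rows --series '[[[0,0,0],[0,0,-0.149],64],[[0,0,0],[0,0,-0.149],64],[[0,0,0],[0,0,-0.149],64],[[0,0,0],[0,0,-0.149],64],[[0,0,0],[0,0,-0.149],64],[[0,0,0],[0,0,-0.149],64],[[0,0,0],[0,0,-0.149],64],[[0,0,0],[0,0,-0.149],64]]'

```text
clock: 7.7
position: [408.9, 55.9, 191.8]
ee_rot: [0.983, -0.184, -0.001, 0.0]
contact_force: [0.4, -0.1, -0.1]
gripper_width: 63.9
grasp_force: 0.0
```

Call:
send_rows --series '[[[0,0,0],[0,0,-0.149],64],[[0,0,0],[0,0,-0.149],64],[[0,0,0],[0,0,-0.0695],64],[[0,0,0],[0,0,0],64],[[0,0,0],[0,0,0],64]]'

```text
clock: 8.2
position: [409.1, 56.5, 192.0]
ee_rot: [1.0, -0.004, -0.001, -0.0]
contact_force: [0.6, 0.2, 0.6]
gripper_width: 64.2
grasp_force: 0.0
```

```bash
python3 -c "
from h import *
plan([500.7,-218.5,120],0)"
```

```text
8.2 [409.1  56.5 192. ] w 64.2 g 0.0 F [0.6 0.2 0.6] J [ 0.53  0.06 -0.53 -0.   -0.98  1.03]
yaw -0.0084 tool shift now [ 94.1 274.3  71.6]
rotvec [-0.0006  0.0022 -0.0084] shift after turn [ 91.6 275.   72. ]
```

Call:
send_rows --series '[[[0,0,0],[-0.0006,0.0022,-0.0084],64],[[13.1,39.3,0],[0,0,0],64],[[13.1,39.3,0],[0,0,0],64],[[13.1,39.3,0],[0,0,0],64],[[13.1,39.3,10],[0,0,0],64],[[13.1,39.3,20],[0,0,0],64],[[13.1,39.3,20],[0,0,0],64],[[13.1,39.3,20],[0,0,0],64]]'

```text
clock: 9.0
position: [502.3, -219.1, 121.3]
ee_rot: [1.0, 0.001, 0.0, -0.0]
contact_force: [0.4, -0.2, 0.8]
gripper_width: 64.0
grasp_force: 0.0
```

Call:
send_rows --series '[[[0,0,0],[0,0,0],64],[[0,0,0],[0,0,0],64],[[0,0,0],[0,0,0],64]]'

```text
clock: 9.3
position: [502.0, -216.9, 122.5]
ee_rot: [1.0, 0.002, 0.0, -0.0]
contact_force: [0.3, 0.7, 0.8]
gripper_width: 64.0
grasp_force: 0.0
```

```bash
python3 -c "
from h import *
plan([500.7,-218.5,46],0)"
```

```text
9.3 [ 502.  -216.9  122.5] w 64.0 g 0.0 F [0.3 0.7 0.8] J [-0.11  0.36 -0.33 -0.   -0.88  1.69]
yaw 0.0037 tool shift now [-1.3  1.7 76.5]
rotvec [-0.0002 -0.001   0.0037] shift after turn [-1.3  1.6 76.5]
```

Call:
send_rows --series '[[[-1.3,1.6,20],[0,0,0.0037],64],[[0,0,30],[0,0,0],64],[[0,0,26.5],[0,0,0],64],[[0,0,0],[0,0,0],64],[[0,0,0],[0,0,0],48],[[0,0,0],[0,0,0],44],[[0,0,0],[0,0,0],44],[[0,0,0],[0,0,0],44]]'

```text
clock: 10.1
position: [502.0, -218.7, 47.3]
ee_rot: [1.0, 0.0, 0.002, 0.0]
contact_force: [-0.5, 3.1, 5.0]
gripper_width: 48.9
grasp_force: 62.2
```

```bash
python3 -c "
from h import *
plan([500.7,-218.5,46],0)"
```

```text
10.1 [ 502.  -218.7   47.3] w 48.9 g 62.2 F [-0.5  3.1  5. ] J [-0.11  0.46 -0.41 -0.   -0.7   1.69]
yaw 0.0003 tool shift now [-1.3 -0.2  1.3]
rotvec [ 0.0002 -0.004   0.0003] shift after turn [-1.3 -0.2  1.3]
```

Call:
send_rows --series '[[[0,0,-15],[0,0,0],44],[[0,0,-35],[0,0,0],44],[[0,0,-40],[0,0,0],44],[[0,0,-35],[0,0,0],44],[[9.2,-40,0],[0,0,0],44],[[9.2,-40,0],[0,0,0],44],[[9.2,-40,0],[0,0,0],44],[[9.2,-40,0],[0,0,0],44]]'

```text
clock: 10.9
position: [537.5, -57.5, 171.3]
ee_rot: [1.0, -0.0, 0.001, -0.0]
contact_force: [0.5, -0.3, -2.0]
gripper_width: 48.8
grasp_force: 62.0
```

Call:
send_rows --series '[[[9.2,-40,0],[0,0,0],44],[[9.2,-40,0],[0,0,0],44],[[9.2,-40,0],[0,0,0],44],[[9.2,-40,0],[0,0,0],44],[[9.2,-40,0],[0,0,0],44],[[9.2,-40,0],[0,0,0],44],[[9.2,-40,0],[0,0,0],44],[[9.2,-40,0],[0,0,0],44]]'

```text
clock: 11.7
position: [611.2, 262.7, 171.1]
ee_rot: [1.0, -0.0, 0.0, -0.0]
contact_force: [0.3, -0.2, 0.0]
gripper_width: 49.3
grasp_force: 62.0
```

Call:
send_rows --series '[[[9.2,-40,0],[0,0,0],44],[[0,0,0],[0,0,0],44],[[0,0,0],[0,0,0],44],[[0,0,0],[0,0,0],44]]'

```text
clock: 12.1
position: [620.1, 300.1, 170.8]
ee_rot: [1.0, -0.0, -0.0, 0.0]
contact_force: [0.1, -0.0, -0.4]
gripper_width: 49.0
grasp_force: 62.1
```

```bash
python3 -c "
from h import *
plan([622.2,305.9,140],0)"
```

```text
12.1 [620.1 300.1 170.8] w 49.0 g 62.1 F [ 0.1 -0.  -0.4] J [ 0.68  0.53  0.1   0.   -1.13  0.88]
yaw -0.0009 tool shift now [ 2.1 -5.8 30.8]
rotvec [ 0.0002  0.0001 -0.0009] shift after turn [ 2.1 -5.8 30.8]
```

Call:
send_rows --series '[[[2.1,-5.8,20],[0,0,0],44],[[0,0,15],[0,0,0],44],[[0,0,12],[0,0,0],44],[[0,0,8],[0,0,0],44],[[0,0,0],[0,0,0],44],[[0,0,0],[0,0,0],44]]'

```text
clock: 12.7
position: [622.9, 306.7, 116.4]
ee_rot: [1.0, -0.0, 0.001, -0.0]
contact_force: [-0.5, 0.1, -0.0]
gripper_width: 48.7
grasp_force: 62.1
```

```bash
python3 -c "
from h import *
plan([622.2,305.9,69.5],0)"
```

```text
12.7 [622.9 306.7 116.4] w 48.7 g 62.1 F [-0.5  0.1 -0. ] J [ 0.69  0.59  0.05  0.   -1.03  0.88]
yaw -0.0004 tool shift now [-0.8  0.9 46.9]
rotvec [-0.0005 -0.0015 -0.0004] shift after turn [-0.7  0.8 46.9]
```

Call:
send_rows --series '[[[-0.7,0.8,6],[0,0,0],44],[[0,0,6],[0,0,0],44],[[0,0,6],[0,0,0],44],[[0,0,6],[0,0,0],44],[[0,0,0],[0,0,0],44]]'

```text
clock: 13.2
position: [621.2, 305.5, 90.0]
ee_rot: [1.0, -0.0, -0.001, 0.001]
contact_force: [0.6, -2.7, -1.7]
gripper_width: 48.9
grasp_force: 62.3
```

```bash
python3 -c "
from h import *
plan([622.2,305.9,69.5],0)"
```

```text
13.2 [621.2 305.5  90. ] w 48.9 g 62.3 F [ 0.6 -2.7 -1.7] J [ 0.69  0.61  0.02 -0.   -0.98  0.88]
yaw -0.0006 tool shift now [ 1.1 -0.4 20.5]
rotvec [ 0.0014  0.0017 -0.0006] shift after turn [ 1.  -0.4 20.5]
```

It is on the rod with low forces. I continue down to the deck.

Call:
send_rows --series '[[[0,0.5,6],[0,0,0],44],[[0,0,6],[0,0,0],44],[[0,0,5],[0,0,0],44],[[0,0,3],[0,0,0],44],[[0,0,1.5],[0,0,0],44],[[0,0,0],[0,0,0],44]]'

```text
clock: 13.8
position: [621.6, 305.4, 69.7]
ee_rot: [1.0, -0.0, -0.0, 0.0]
contact_force: [-0.0, -4.7, -1.2]
gripper_width: 48.8
grasp_force: 62.3
```

```bash
python3 -c "
from h import *
plan([622.2,305.9,69],0)"
```

```text
13.8 [621.6 305.4  69.7] w 48.8 g 62.3 F [-0.  -4.7 -1.2] J [ 0.69  0.63 -0.    0.   -0.94  0.88]
yaw -0.0004 tool shift now [ 0.6 -0.5  0.7]
rotvec [ 0.0003  0.0002 -0.0004] shift after turn [ 0.6 -0.5  0.7]
```

Call:
send_rows --series '[[[0,1,1],[0,0,0],44],[[0,0,0.5],[0,0,0],44],[[0,0,0],[0,0,0],60],[[0,0,0],[0,0,0],60],[[0,0,0],[0,0,0],60],[[0,0,-15],[0,0,0],60],[[0,0,-40],[0,0,0],60],[[0,0,-40],[0,0,0],60]]'

```text
clock: 14.6
position: [621.8, 304.6, 165.2]
ee_rot: [1.0, 0.0, 0.0, 0.0]
contact_force: [1.3, 0.8, -0.1]
gripper_width: 60.1
grasp_force: 0.0
```

Call:
send_rows --series '[[[-15,40,-20],[0,0,0],60],[[-15,40,0],[0,0,0],60],[[-15,40,0],[0,0,0],60],[[-15,40,0],[0,0,0],60],[[-15,40,0],[0,0,0],60],[[-15,40,0],[0,0,0],60],[[-15,40,0],[0,0,0],60],[[0,0,0],[0,0,0],60]]'

```text
clock: 15.4
position: [514.8, 21.3, 185.2]
ee_rot: [1.0, -0.002, 0.001, -0.0]
contact_force: [-0.6, 1.1, 0.9]
gripper_width: 60.0
grasp_force: 0.0
```

```bash
python3 -c "
from h import *
st();im=get_image('top');rollers(im=im)
import cv2
cv2.imwrite('pics/v6.png',cv2.resize(np.clip(im[120:250,140:400,::-1]*1.6,0,255).astype(np.uint8),None,fx=3,fy=3,interpolation=cv2.INTER_CUBIC))"
```

```text
15.4 [514.8  21.3 185.2] w 60.0 g 0.0 F [-0.6  1.1  0.9] J [ 0.36  0.24 -0.33 -0.   -1.    1.21]
roller [ 504.1 -307.    80. ] dia [35.2 35.6] 36.25222138252842 area 6225.0
roller [ 573.1 -310.8   80. ] dia [44.6 45.7] 46.14217120140784 area 10139.0
```

View pics/v6.png

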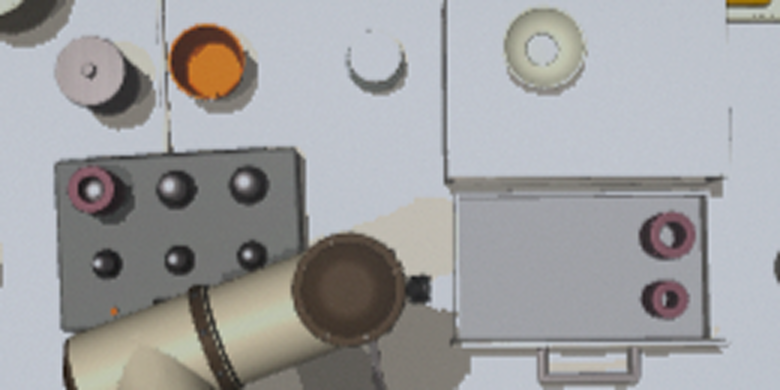

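The roller is on thick_rod0, at (92,189) in the crop; the other two are unchanged. Next is the medium roller at (504,-307).

Call:
send_rows --series '[[[-1.4,41,0],[0,0,0],54],[[-1.4,41,0],[0,0,0],54],[[-1.4,41,0],[0,0,0],54],[[-1.4,41,0],[0,0,0],54],[[-1.4,41,0],[0,0,0],54],[[-1.4,41,0],[0,0,0],54],[[-1.4,41,0],[0,0,0],54],[[-1.4,41,0],[0,0,0],54]]'

```text
clock: 16.25
position: [506.7, -304.6, 184.6]
ee_rot: [1.0, 0.001, 0.001, 0.0]
contact_force: [0.9, 0.7, 0.7]
gripper_width: 54.2
grasp_force: 0.0
```

Call:
send_rows --series '[[[0,0,25],[0,0,0],54],[[0,0,25],[0,0,0],54],[[0,0,15],[0,0,0],54],[[0,0,0],[0,0,0],54],[[0,0,0],[0,0,0],54],[[0,0,0],[0,0,0],54]]'

```text
clock: 16.85
position: [506.9, -303.3, 120.2]
ee_rot: [1.0, 0.0, 0.002, 0.0]
contact_force: [0.2, -0.2, 0.1]
gripper_width: 54.0
grasp_force: 0.0
```

```bash
python3 -c "
from h import *
plan([503.9,-306.7,46],0)"
```

```text
16.85 [ 506.9 -303.3  120.2] w 54.0 g 0.0 F [ 0.2 -0.2  0.1] J [-0.27  0.43 -0.23  0.   -0.91  1.84]
yaw 0.0009 tool shift now [-3.3  3.3 74.2]
rotvec [ 0.001  -0.0035  0.0009] shift after turn [-3.   3.4 74.2]
```

Call:
send_rows --series '[[[-3,3.4,10],[0.001,-0.003,0],54],[[0,0,25],[0,0,0],54],[[0,0,25],[0,0,0],54],[[0,0,14],[0,0,0],54],[[0,0,0],[0,0,0],40],[[0,0,0],[0,0,0],33],[[0,0,0],[0,0,0],33],[[0,0,0],[0,0,0],33]]'

```text
clock: 17.65
position: [503.0, -306.9, 45.7]
ee_rot: [1.0, -0.0, -0.0, -0.0]
contact_force: [-0.1, -0.7, 0.1]
gripper_width: 39.0
grasp_force: 60.2
```

```bash
python3 -c "
from h import *
plan([503.9,-306.7,46],0)"
```

```text
17.65 [ 503.  -306.9   45.7] w 39.0 g 60.2 F [-0.1 -0.7  0.1] J [-0.27  0.52 -0.3  -0.   -0.75  1.84]
yaw -0.0002 tool shift now [ 0.9 -0.2 -0.3]
rotvec [-0.0006  0.0003 -0.0002] shift after turn [ 0.9 -0.2 -0.3]
```

Call:
send_rows --series '[[[0,0,-15],[0,0,0],33],[[0,0,-35],[0,0,0],33],[[0,0,-40],[0,0,0],33],[[0,0,-35],[0,0,0],33],[[3.3,-40.6,0],[0,0,0],33],[[3.3,-40.6,0],[0,0,0],33],[[3.3,-40.6,0],[0,0,0],33],[[3.3,-40.6,0],[0,0,0],33]]'

```text
clock: 18.45
position: [515.9, -143.0, 170.8]
ee_rot: [1.0, -0.0, -0.0, -0.001]
contact_force: [0.7, -0.4, -0.5]
gripper_width: 38.9
grasp_force: 60.4
```

Call:
send_rows --series '[[[3.3,-40.6,0],[0,0,0],33],[[3.3,-40.6,0],[0,0,0],33],[[3.3,-40.6,0],[0,0,0],33],[[3.3,-40.6,0],[0,0,0],33],[[3.3,-40.6,0],[0,0,0],33],[[3.3,-40.6,0],[0,0,0],33],[[3.3,-40.6,0],[0,0,0],33],[[3.3,-40.6,0],[0,0,0],33]]'

```text
clock: 19.25
position: [542.3, 182.3, 171.1]
ee_rot: [1.0, 0.0, -0.0, -0.001]
contact_force: [0.6, 0.2, -0.8]
gripper_width: 39.1
grasp_force: 60.4
```

Call:
send_rows --series '[[[3.3,-40.6,0],[0,0,0],33],[[0,0,15],[0,0,0],33],[[0,0,15],[0,0,0],33],[[0,0,0],[0,0,0],33],[[0,0,0],[0,0,0],33]]'

```text
clock: 19.75
position: [545.8, 221.0, 140.8]
ee_rot: [1.0, -0.0, -0.001, -0.001]
contact_force: [0.1, -0.4, -0.4]
gripper_width: 38.9
grasp_force: 60.5
```

```bash
python3 -c "
from h import *
plan([546.5,221,113.5],0)"
```

```text
19.75 [545.8 221.  140.8] w 38.9 g 60.5 F [ 0.1 -0.4 -0.4] J [ 0.66  0.4  -0.21 -0.   -0.96  0.91]
yaw -0.0 tool shift now [ 0.8  0.1 27.3]
rotvec [-0.0014  0.0017 -0.    ] shift after turn [ 0.7  0.  27.3]
```

Call:
send_rows --series '[[[0.7,0,12],[-0.001,0.002,0],33],[[0,0,10],[0,0,0],33],[[0,0,8],[0,0,0],33],[[0,0,6],[0,0,0],33],[[0,0,6],[0,0,0],33],[[0,0,6],[0,0,0],33],[[0,0,0],[0,0,0],33]]'

```text
clock: 20.45
position: [545.5, 220.6, 90.9]
ee_rot: [1.0, -0.0, -0.001, 0.001]
contact_force: [-1.5, -1.4, -1.7]
gripper_width: 39.2
grasp_force: 60.5
```

```bash
python3 -c "
from h import *
plan([546.5,221,68],0)"
```

```text
20.45 [545.5 220.6  90.9] w 39.2 g 60.5 F [-1.5 -1.4 -1.7] J [ 0.66  0.46 -0.26 -0.   -0.85  0.91]
yaw -0.0005 tool shift now [ 1.1 -0.4 22.9]
rotvec [ 0.001   0.0026 -0.0005] shift after turn [ 1.  -0.4 22.9]
```

Call:
send_rows --series '[[[-0.3,0.3,6],[0,0,0],33],[[0,0,6],[0,0,0],33],[[0,0,5],[0,0,0],33],[[0,0,3],[0,0,0],33],[[0,0,2.5],[0,0,0],33],[[0,0,0],[0,0,0],33]]'

```text
clock: 21.05
position: [545.5, 220.5, 69.0]
ee_rot: [1.0, -0.0, -0.001, 0.0]
contact_force: [-2.6, -1.9, -2.5]
gripper_width: 39.3
grasp_force: 60.5
```

```bash
python3 -c "
from h import *
plan([546.5,221,68],0)"
```

```text
21.05 [545.5 220.5  69. ] w 39.3 g 60.5 F [-2.6 -1.9 -2.5] J [ 0.66  0.49 -0.28 -0.   -0.8   0.91]
yaw -0.0005 tool shift now [ 1.  -0.5  1. ]
rotvec [ 0.0004  0.0016 -0.0005] shift after turn [ 1.  -0.5  1. ]
```

Call:
send_rows --series '[[[0,0,1.5],[0,0,0],33],[[0,0,0.5],[0,0,0],33],[[0,0,0],[0,0,0],50],[[0,0,0],[0,0,0],50],[[0,0,0],[0,0,0],50],[[0,0,-15],[0,0,0],50],[[0,0,-40],[0,0,0],50],[[0,0,-40],[0,0,0],50]]'

```text
clock: 21.85
position: [546.2, 221.0, 163.4]
ee_rot: [1.0, 0.0, -0.0, 0.0]
contact_force: [1.3, 0.6, -0.0]
gripper_width: 50.4
grasp_force: 0.0
```

Call:
send_rows --series '[[[-10,40,-20],[0,0,0],58],[[-10,40,0],[0,0,0],58],[[-10,40,0],[0,0,0],58],[[-10,40,0],[0,0,0],58],[[-10,40,0],[0,0,0],58],[[0,30,0],[0,0,0],58],[[0,0,0],[0,0,0],58],[[0,0,0],[0,0,0],58]]'

```text
clock: 22.65
position: [496.6, -9.5, 183.1]
ee_rot: [1.0, -0.001, 0.001, -0.0]
contact_force: [0.4, 0.6, 0.0]
gripper_width: 57.9
grasp_force: 0.0
```

```bash
python3 -c "
from h import *
im=get_image('top');rollers(im=im)
import cv2
cv2.imwrite('pics/v7.png',cv2.resize(np.clip(im[150:250,140:400,::-1]*1.6,0,255).astype(np.uint8),None,fx=3,fy=3,interpolation=cv2.INTER_CUBIC))
plan([573,-311,120],0)"
```

```text
roller [ 573.2 -310.8   80. ] dia [44.8 45.6] 46.16327294223035 area 10142.0
22.7 [496.6  -8.9 183. ] w 58.1 g 0.0 F [ 0.6  0.9 -0. ] J [ 0.31  0.21 -0.37 -0.   -0.99  1.26]
yaw -0.0004 tool shift now [ 76.4 302.1  62.9]
rotvec [-0.0007 -0.0013 -0.0004] shift after turn [ 76.4 302.1  63. ]
```

View pics/v7.png

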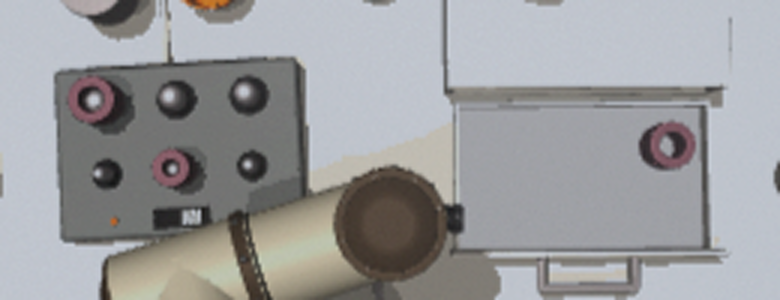

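Both placed rollers sit on their rods, at (92,99) and (172,168). The last one is at (573,-311).

Call:
send_rows --series '[[[9.5,37.8,0],[0,0,0],58],[[9.5,37.8,0],[0,0,0],58],[[9.5,37.8,0],[0,0,0],58],[[9.5,37.8,0],[0,0,0],58],[[9.5,37.8,0],[0,0,0],58],[[9.5,37.8,0],[0,0,0],58],[[9.5,37.8,0],[0,0,0],58],[[9.5,37.8,0],[0,0,0],58]]'

```text
clock: 23.5
position: [573.4, -312.0, 182.4]
ee_rot: [1.0, 0.001, 0.0, -0.0]
contact_force: [0.8, -0.0, 0.2]
gripper_width: 57.9
grasp_force: 0.0
```

Call:
send_rows --series '[[[0,0,25],[0,0,0],58],[[0,0,25],[0,0,0],58],[[0,0,13],[0,0,0],58],[[0,0,0],[0,0,0],58],[[0,0,0],[0,0,0],58],[[0,0,0],[0,0,0],58]]'

```text
clock: 24.1
position: [573.1, -311.5, 121.2]
ee_rot: [1.0, 0.001, 0.001, 0.0]
contact_force: [-0.0, -0.1, -0.3]
gripper_width: 57.8
grasp_force: 0.0
```

```bash
python3 -c "
from h import *
plan([573,-310.8,46],0)"
```

```text
24.1 [ 573.1 -311.5  121.2] w 57.8 g 0.0 F [-0.  -0.1 -0.3] J [-0.25  0.52 -0.07  0.   -0.98  1.82]
yaw 0.001 tool shift now [-0.3 -0.8 75.2]
rotvec [ 0.001  -0.0025  0.001 ] shift after turn [-0.1 -0.7 75.2]
```

Call:
send_rows --series '[[[0,-0.6,10],[0.001,-0.002,0.001],58],[[0,0,25],[0,0,0],58],[[0,0,25],[0,0,0],58],[[0,0,14],[0,0,0],58],[[0,0,0],[0,0,0],48],[[0,0,0],[0,0,0],44],[[0,0,0],[0,0,0],44],[[0,0,0],[0,0,0],44]]'

```text
clock: 24.9
position: [572.4, -311.2, 46.8]
ee_rot: [1.0, -0.001, -0.0, -0.0]
contact_force: [0.1, 0.5, -1.1]
gripper_width: 48.0
grasp_force: 61.7
```

```bash
python3 -c "
from h import *
plan([573,-310.8,46],0)"
```

```text
24.9 [ 572.4 -311.2   46.8] w 48.0 g 61.7 F [ 0.1  0.5 -1.1] J [-0.25  0.6  -0.13 -0.   -0.84  1.82]
yaw -0.0011 tool shift now [ 0.6 -0.4  0.8]
rotvec [-0.0005  0.0001 -0.0011] shift after turn [ 0.6 -0.4  0.8]
```

Call:
send_rows --series '[[[0,0,-15],[0,0,0],44],[[0,0,-35],[0,0,0],44],[[0,0,-40],[0,0,0],44],[[0,0,-35],[0,0,0],44],[[5.1,-41.5,0],[0,0,0],44],[[5.1,-41.5,0],[0,0,0],44],[[5.1,-41.5,0],[0,0,0],44],[[5.1,-41.5,0],[0,0,0],44]]'

```text
clock: 25.7
position: [592.9, -143.8, 172.8]
ee_rot: [1.0, -0.001, 0.0, -0.001]
contact_force: [0.4, 0.1, -0.4]
gripper_width: 48.0
grasp_force: 61.9
```

Call:
send_rows --series '[[[5.1,-41.5,0],[0,0,0],44],[[5.1,-41.5,0],[0,0,0],44],[[5.1,-41.5,0],[0,0,0],44],[[5.1,-41.5,0],[0,0,0],44],[[5.1,-41.5,0],[0,0,0],44],[[5.1,-41.5,0],[0,0,0],44],[[5.1,-41.5,0],[0,0,0],44],[[0,0,0],[0,0,0],44]]'

```text
clock: 26.5
position: [629.5, 150.1, 172.5]
ee_rot: [1.0, 0.002, 0.0, -0.001]
contact_force: [-0.2, -0.4, -0.7]
gripper_width: 48.1
grasp_force: 62.0
```

Call:
send_rows --series '[[[0,0,15],[0,0,0],44],[[0,0,15],[0,0,0],44],[[0,0,0],[0,0,0],44],[[0,0,0],[0,0,0],44]]'

```text
clock: 26.9
position: [628.9, 144.8, 142.1]
ee_rot: [1.0, -0.001, -0.001, -0.001]
contact_force: [0.1, 0.8, 0.4]
gripper_width: 48.3
grasp_force: 62.0
```

```bash
python3 -c "
from h import *
plan([629.1,145.4,114],0)"
```

```text
26.9 [628.9 144.8 142.1] w 48.3 g 62.0 F [0.1 0.8 0.4] J [ 0.48  0.49 -0.06 -0.   -1.02  1.09]
yaw -0.0014 tool shift now [ 0.3 -0.5 28.1]
rotvec [-0.0012  0.0014 -0.0014] shift after turn [ 0.2 -0.6 28.1]
```

Call:
send_rows --series '[[[0.2,-0.5,12],[-0.001,0.001,-0.001],44],[[0,0,10],[0,0,0],44],[[0,0,8],[0,0,0],44],[[0,0,6],[0,0,0],44],[[0,0,6],[0,0,0],44],[[0,0,6],[0,0,0],44],[[0,0,0],[0,0,0],44]]'

```text
clock: 27.6
position: [627.7, 145.3, 91.5]
ee_rot: [1.0, -0.0, -0.002, 0.0]
contact_force: [-2.0, -2.1, -1.8]
gripper_width: 48.1
grasp_force: 62.2
```

```bash
python3 -c "
from h import *
plan([629.1,145.4,68.8],0)"
```

```text
27.6 [627.7 145.3  91.5] w 48.1 g 62.2 F [-2.  -2.1 -1.8] J [ 0.48  0.54 -0.11 -0.   -0.92  1.09]
yaw -0.0006 tool shift now [ 1.5 -0.1 22.7]
rotvec [ 0.0009  0.0042 -0.0006] shift after turn [ 1.4 -0.1 22.7]
```

Call:
send_rows --series '[[[-0.5,0.4,6],[0,0,0],44],[[0,0,6],[0,0,0],44],[[0,0,5],[0,0,0],44],[[0,0,3],[0,0,0],44],[[0,0,2.5],[0,0,0],44],[[0,0,0],[0,0,0],44]]'

```text
clock: 28.2
position: [627.8, 145.2, 69.8]
ee_rot: [1.0, -0.0, -0.001, 0.0]
contact_force: [-2.4, -2.6, -1.1]
gripper_width: 48.3
grasp_force: 62.2
```

```bash
python3 -c "
from h import *
plan([629.1,145.4,68.8],0)"
```

```text
28.2 [627.8 145.2  69.8] w 48.3 g 62.2 F [-2.4 -2.6 -1.1] J [ 0.48  0.56 -0.13 -0.   -0.88  1.09]
yaw -0.0005 tool shift now [ 1.3 -0.2  1. ]
rotvec [ 0.0001  0.0024 -0.0005] shift after turn [ 1.3 -0.2  1. ]
```

Call:
send_rows --series '[[[0,0,1.5],[0,0,0],44],[[0,0,0.5],[0,0,0],44],[[0,0,0],[0,0,0],60],[[0,0,0],[0,0,0],60],[[0,0,0],[0,0,0],60],[[0,0,-15],[0,0,0],60],[[0,0,-40],[0,0,0],60],[[0,0,-40],[0,0,0],60]]'

```text
clock: 29.0
position: [628.4, 145.8, 163.9]
ee_rot: [1.0, 0.0, -0.001, -0.0]
contact_force: [0.9, 0.2, 1.0]
gripper_width: 60.5
grasp_force: 0.0
```

Call:
send_rows --series '[[[-30,30,-20],[0,0,0],30],[[-35,25,0],[0,0,0],10],[[-35,25,0],[0,0,0],0],[[-35,25,0],[0,0,0],0],[[-35,25,0],[0,0,0],0],[[-25,25,0],[0,0,0],0],[[0,0,0],[0,0,0],0],[[0,0,0],[0,0,0],0]]'

```text
clock: 29.8
position: [433.9, -9.4, 184.6]
ee_rot: [1.0, -0.0, 0.001, -0.001]
contact_force: [-0.3, 1.2, 0.5]
gripper_width: -0.0
grasp_force: 0.0
```

Run:
```python
from h import *
st();a=crop("top",145,150,110,100,0,"",2);b=crop("scene",255,160,110,100,0,"",1.8)
cv2.imwrite('pics/v8.png',cv2.resize(np.hstack([a,b]),None,fx=3.6,fy=3.6,interpolation=cv2.INTER_CUBIC))
# switch tab
c,s=np.cos(.0547),np.sin(.0547)
for x,y in[(-130,-12),(-130,12),(-130,-12-11),(-130,23)]: print("tab",[round(625.3+c*x-s*y,1),round(226.05+s*x+c*y,1)])
rollers()
```

```text
29.8 [433.9  -9.4 184.6] w -0.0 g 0.0 F [-0.3  1.2  0.5] J [ 0.35  0.1  -0.51 -0.   -0.96  1.22]
tab [np.float64(496.2), np.float64(207.0)]
tab [np.float64(494.8), np.float64(230.9)]
tab [np.float64(496.8), np.float64(196.0)]
tab [np.float64(494.2), np.float64(241.9)]
```

View pics/v8.png

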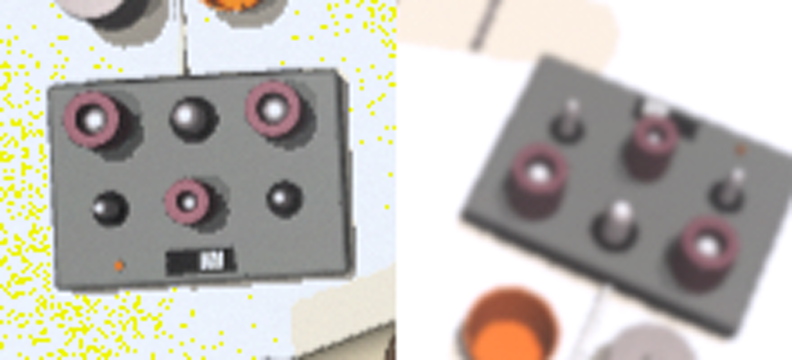

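All three rollers are upright and seated on rods in both views, and the drawer is empty. Next is the switch: I push its tab (right face at about y=196) to the left with the closed fingers.

Call:
send_rows --series '[[[12.5,-35.4,0],[0,0,0],0],[[12.5,-35.4,0],[0,0,0],0],[[12.5,-35.4,0],[0,0,0],0],[[12.5,-35.4,0],[0,0,0],0],[[12.5,-35.4,20],[0,0,0],0],[[0,0,35],[0,0,0],0],[[0,0,30],[0,0,0],0],[[0,0,0],[0,0,0],0]]'

```text
clock: 30.75
position: [493.4, 167.0, 94.1]
ee_rot: [1.0, 0.0, -0.005, 0.002]
contact_force: [0.4, 0.2, -0.4]
gripper_width: 0.0
grasp_force: 0.0
```

Call:
send_rows --series '[[[0,0,0],[0,0,0],0],[[0,0,0],[0,0,0],0]]'

```text
clock: 30.95
position: [497.1, 168.4, 100.2]
ee_rot: [1.0, 0.0, 0.001, -0.001]
contact_force: [0.9, 1.0, -0.5]
gripper_width: 0.2
grasp_force: 0.0
```

```bash
python3 -c "
from h import *
plan([496.3,168,47],0)"
```

```text
30.95 [497.1 168.4 100.2] w 0.2 g 0.0 F [ 0.9  1.  -0.5] J [ 0.64  0.35 -0.41 -0.   -0.8   0.94]
yaw 0.0005 tool shift now [-0.9  0.5 53.2]
rotvec [-0.0018 -0.0016  0.0005] shift after turn [-0.8  0.4 53.2]
```

Call:
send_rows --series '[[[-0.8,0,20],[0,0,0],0],[[0,0,20],[0,0,0],0],[[0,0,12.5],[0,0,0],0],[[0,0,0],[0,0,0],0],[[0,-10,0],[0,0,0],0],[[0,-8,0],[0,0,0],0],[[0,-8,0],[0,0,0],0],[[0,-6,0],[0,0,0],0]]'

```text
clock: 31.75
position: [495.3, 200.7, 47.2]
ee_rot: [1.0, 0.0, -0.0, -0.0]
contact_force: [-1.8, -2.0, 5.8]
gripper_width: -0.4
grasp_force: 2.8
```

Call:
send_rows --series '[[[0,-3,0],[0,0,0],0],[[0,0,0],[0,0,0],0]]'

```text
clock: 31.95
position: [495.1, 203.8, 47.2]
ee_rot: [1.0, 0.001, -0.0, -0.001]
contact_force: [-2.8, -0.1, 6.0]
gripper_width: 0.0
grasp_force: 3.2
```

```bash
python3 -c "
from h import *
plan([496.3,207,47],0)"
```

```text
31.95 [495.1 203.8  47.2] w 0.0 g 3.2 F [-2.8 -0.1  6. ] J [ 0.69  0.44 -0.44 -0.   -0.69  0.88]
yaw 0.0011 tool shift now [ 1.2 -3.2  0.2]
rotvec [-0.0013  0.0001  0.0011] shift after turn [ 1.2 -3.2  0.2]
```

Call:
send_rows --series '[[[0,-2,-1],[0,0,0],0],[[0,-2,0],[0,0,0],0],[[0,-1,0],[0,0,0],0],[[0,0,0],[0,0,0],0]]'

```text
clock: 32.35
position: [494.7, 207.7, 47.3]
ee_rot: [1.0, -0.0, -0.001, -0.0]
contact_force: [-1.1, -0.1, 3.5]
gripper_width: 0.1
grasp_force: 1.9
```

Call:
send_rows --series '[[[0,-2,0],[0,0,0],0],[[0,0,0],[0,0,0],0]]'

```text
clock: 32.55
position: [494.6, 209.6, 47.2]
ee_rot: [1.0, -0.0, -0.001, -0.0]
contact_force: [-2.5, -0.1, 5.2]
gripper_width: -0.0
grasp_force: 2.5
```

```bash
python3 -c "
from h import *
plan([496.3,207,47],0)
crop('scene',320,160,70,60,9,'pics/sw.png',1.5)"
```

```text
32.55 [494.6 209.6  47.2] w -0.0 g 2.5 F [-2.5 -0.1  5.2] J [ 0.7   0.45 -0.43 -0.   -0.69  0.87]
yaw -0.0001 tool shift now [1.7 2.6 0.2]
rotvec [-0.0001  0.0018 -0.0001] shift after turn [1.7 2.6 0.2]
```

View pics/sw.png

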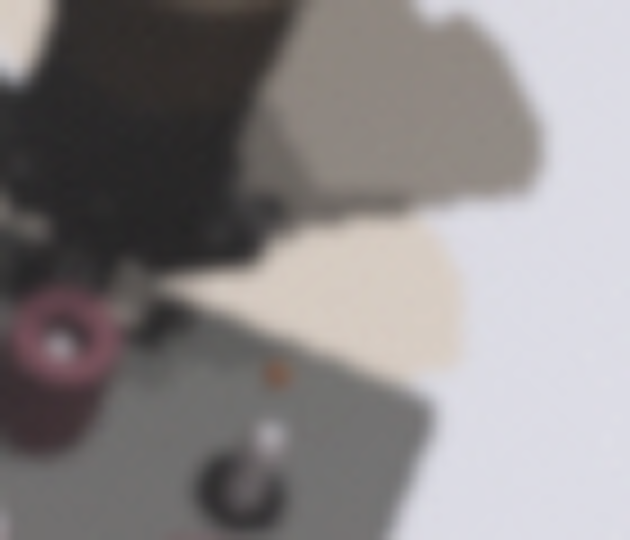

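The tab shows beside the roller at about (128,272). I'll compute where that is.

Run:
```python
from h import *
p=ray("scene",320+128.5/9-.5,160+272.5/9-.5,52);d=p[:2]-[625.3,226.05];c,s=np.cos(.0547),np.sin(.0547)
print(p,"set frame",c*d[0]+s*d[1],-s*d[0]+c*d[1])
for y in(-12,-6,0,6,12):
    q=[625.3+c*-130-s*y,226.05+s*-130+c*y,54];print(y,((proj("scene",q)-[320,160]+.5)*9).round(0))
for y in(-25,25,35):
    q=[625.3+c*-130-s*y,226.05+s*-130+c*y,40];print("deck",y,((proj("scene",q)-[320,160]+.5)*9).round(0))
```

```text
[482.86600677 227.37057843  52.        ] set frame -142.14875906737765 9.105857992361539
-12 [ 65. 273.]
-6 [ 80. 279.]
0 [ 95. 286.]
6 [110. 292.]
12 [125. 298.]
deck -25 [ 28. 278.]
deck 25 [151. 329.]
deck 35 [176. 340.]
```

Call:
send_rows --series '[[[0,-2,0],[0,0,0],0],[[0,0,0],[0,0,0],0]]'

```text
clock: 32.8
position: [494.5, 210.8, 47.2]
ee_rot: [1.0, 0.0, -0.001, 0.001]
contact_force: [-1.8, -3.5, 5.5]
gripper_width: 0.0
grasp_force: 3.9
```

Call:
send_rows --series '[[[0,-2,0],[0,0,0],0],[[0,0,0],[0,0,0],0]]'

```text
clock: 33.0
position: [494.4, 211.2, 47.2]
ee_rot: [1.0, 0.0, -0.002, 0.002]
contact_force: [0.2, -8.8, 7.1]
gripper_width: 0.2
grasp_force: 6.7
```

Call:
send_rows --series '[[[0,-2,0],[0,0,0],0],[[0,0,0],[0,0,0],0]]'

```text
clock: 33.2
position: [494.3, 211.5, 47.2]
ee_rot: [1.0, -0.0, -0.002, 0.003]
contact_force: [2.8, -15.1, 8.0]
gripper_width: 0.1
grasp_force: 9.6
```

The switch has hit its end stop: the force is rising and the position has stopped. I retreat and go to the drawer handle.

Call:
send_rows --series '[[[0,8,0],[0,0,0],0],[[0,8,0],[0,0,0],0],[[0,8,-10],[0,0,0],0],[[0,0,-30],[0,0,0],0],[[0,0,-40],[0,0,0],0],[[0,0,-30],[0,0,0],0],[[-14,40,0],[0,0,0],0],[[-14,40,0],[0,0,0],0]]'

```text
clock: 34.0
position: [467.3, 111.5, 158.5]
ee_rot: [1.0, 0.001, 0.001, -0.001]
contact_force: [-0.2, 0.0, -0.6]
gripper_width: -0.1
grasp_force: 0.0
```

Call:
send_rows --series '[[[-14,40,0],[0,0,0],0],[[-14,40,0],[0,0,0],0],[[-14,40,0],[0,0,0],0],[[-14,40,0],[0,0,0],0],[[-14,40,0],[0,0,0],0],[[-14,40,0],[0,0,0],0],[[-14,40,0],[0,0,0],0],[[0,0,0],[0,0,0],0]]'

```text
clock: 34.8
position: [366.9, -171.6, 157.4]
ee_rot: [1.0, -0.003, -0.001, -0.0]
contact_force: [-0.7, 0.3, 1.0]
gripper_width: 0.0
grasp_force: 0.0
```

```bash
python3 -c "
from h import *
plan([375,-222,62],0);rollers()
im=get_image('top')
k=7;x0,y0=152,160
cv2.imwrite('pics/v9.png',cv2.resize(np.clip(im[y0:y0+76,x0:x0+100,::-1]*1.8,0,255).astype(np.uint8),None,fx=k,fy=k,interpolation=cv2.INTER_CUBIC))"
```

```text
34.8 [ 366.9 -171.6  157.4] w 0.0 g 0.0 F [-0.7  0.3  1. ] J [-0.03  0.08 -0.61 -0.   -0.88  1.6 ]
yaw -0.0069 tool shift now [ 8.6 50.3 95.4]
rotvec [-0.0002  0.0016 -0.0069] shift after turn [ 8.1 50.4 95.4]
```

View pics/v9.png

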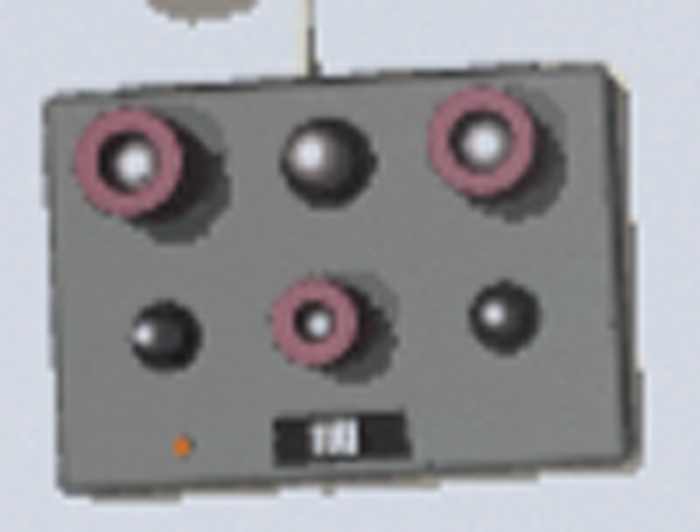

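The tab now sits at (335,437), only halfway: the fingertip's overhang probably dragged it back as I retreated sideways. I'll redo the switch and lift straight up this time. I'm at the drawer already, so I shut that first.

Call:
send_rows --series '[[[0,0,0],[0,0.002,-0.007],0],[[4,25,0],[0,0,0],0],[[4,25,0],[0,0,0],0],[[0,0,35],[0,0,0],0],[[0,0,35],[0,0,0],0],[[0,0,25],[0,0,0],0],[[0,0,0],[0,0,0],0],[[0,0,0],[0,0,0],0]]'

```text
clock: 35.7
position: [378.3, -217.7, 62.6]
ee_rot: [1.0, 0.005, 0.0, 0.0]
contact_force: [-0.5, -0.0, 0.2]
gripper_width: 0.1
grasp_force: 0.0
```

Call:
send_rows --series '[[[10,0,0],[0,0,0],0],[[20,0,0],[0,0,0],0],[[25,0,0],[0,0,0],0],[[25,0,0],[0,0,0],0],[[25,0,0],[0,0,0],0],[[25,0,0],[0,0,0],0],[[25,0,0],[0,0,0],0],[[15,0,0],[0,0,0],0]]'

```text
clock: 36.5
position: [549.6, -217.0, 63.9]
ee_rot: [1.0, 0.004, 0.001, 0.0]
contact_force: [-2.4, -0.9, 1.2]
gripper_width: 0.1
grasp_force: 1.2
```

```bash
python3 -c "
from h import *
plan([573,-222,62],0)"
```

```text
36.5 [ 549.6 -217.    63.9] w 0.1 g 1.2 F [-2.4 -0.9  1.2] J [-0.1   0.49 -0.28  0.   -0.79  1.68]
yaw 0.0078 tool shift now [23.4  5.2  2. ]
rotvec [ 0.0003 -0.0023  0.0078] shift after turn [23.4  5.   1.9]
```

Pushing at 2 N. I continue in small steps until it hits the stop.

Call:
send_rows --series '[[[8,0,0],[0,0,0],0],[[6,0,0],[0,0,0],0],[[4,0,0],[0,0,0],0],[[0,0,0],[0,0,0],0]]'

```text
clock: 36.9
position: [566.0, -217.1, 62.8]
ee_rot: [1.0, 0.003, 0.001, -0.0]
contact_force: [-0.4, 0.2, 0.8]
gripper_width: -0.0
grasp_force: 0.0
```

Call:
send_rows --series '[[[3,0,0],[0,0,0],0],[[2,0,0],[0,0,0],0],[[0,0,0],[0,0,0],0]]'

```text
clock: 37.2
position: [570.4, -217.1, 62.4]
ee_rot: [1.0, 0.003, 0.0, -0.0]
contact_force: [-0.1, -0.6, 0.9]
gripper_width: -0.1
grasp_force: 0.4
```

Call:
send_rows --series '[[[2,0,0],[0,0,0],0],[[0,0,0],[0,0,0],0]]'

```text
clock: 37.4
position: [572.4, -217.1, 62.3]
ee_rot: [1.0, 0.003, 0.0, -0.0]
contact_force: [-1.7, 0.2, 0.8]
gripper_width: -0.3
grasp_force: 0.5
```

Call:
send_rows --series '[[[2,0,0],[0,0,0],0],[[0,0,0],[0,0,0],0]]'

```text
clock: 37.6
position: [574.6, -217.1, 62.3]
ee_rot: [1.0, 0.003, 0.0, -0.0]
contact_force: [-1.7, -0.7, 0.6]
gripper_width: 0.1
grasp_force: 0.5
```

Call:
send_rows --series '[[[2,0,0],[0,0,0],0],[[0,0,0],[0,0,0],0]]'

```text
clock: 37.8
position: [576.6, -217.1, 62.3]
ee_rot: [1.0, 0.003, 0.0, -0.0]
contact_force: [-0.8, 0.1, 0.7]
gripper_width: -0.1
grasp_force: 0.5
```

Call:
send_rows --series '[[[2,0,0],[0,0,0],0],[[0,0,0],[0,0,0],0]]'

```text
clock: 38.0
position: [578.6, -217.0, 62.3]
ee_rot: [1.0, 0.003, 0.0, -0.0]
contact_force: [-0.8, -0.4, 0.3]
gripper_width: -0.3
grasp_force: 0.5
```

Call:
send_rows --series '[[[2,0,0],[0,0,0],0],[[0,0,0],[0,0,0],0]]'

```text
clock: 38.2
position: [578.9, -217.0, 62.2]
ee_rot: [1.0, 0.003, -0.001, -0.0]
contact_force: [-4.4, -0.2, 3.4]
gripper_width: 0.1
grasp_force: 2.5
```

Call:
send_rows --series '[[[2,0,0],[0,0,0],0],[[0,0,0],[0,0,0],0]]'

```text
clock: 38.4
position: [579.0, -217.0, 62.1]
ee_rot: [1.0, 0.003, -0.004, -0.001]
contact_force: [-9.1, 0.5, 6.4]
gripper_width: -0.0
grasp_force: 4.4
```

```bash
python3 -c "
from h import *
st()
im=get_image('top')[140:215:1,335:352].astype(int).sum(2)
print(im[:, ::4].T)"
```

```text
38.4 [ 579.  -217.    62.1] w -0.0 g 4.4 F [-9.1  0.5  6.4] J [-0.1   0.54 -0.21 -0.   -0.83  1.67]
[[373 371 371 370 373 368 374 372 373 369 372 371 373 370 368 373 372 371
  368 369 369 371 368 369 372 370 371 371 370 370 368 367 359 325 196 229
  251 272 284 297 308 318 325 326 327 331 327 331 330 330 325 322 310 311
  299 301 293 282 268 254 239 220 193 163 122  98 180 229 230 229 230 229
  229 231 232]
 [371 373 371 370 373 370 370 370 372 370 372 370 370 372 371 372 371 368
  369 369 369 371 369 373 369 371 369 371 368 369 370 366 364 326 210 220
  244 261 251 171 133 130 137 138 134 136 133 134 136 135 134 135 133 135
  138 139 132 114 101 121 133 173 201 174 136 102 126 195 232 231 229 229
  234 230 229]
 [371 371 371 371 373 371 372 374 371 371 371 370 373 371 370 374 371 372
  366 373 370 372 372 371 368 369 370 371 369 369 369 367 360 345 262 167
  153 142 141 132 115 116 118 122 120 118 119 122 119 122 119 117 117 118
  113 118 113 112 114 135 135 135 128 129 114 114 109 128 226 231 229 230
  230 232 230]
 [370 368 371 367 370 369 370 371 370 370 371 370 372 372 370 371 373 372
  370 370 371 371 372 369 370 372 370 370 371 370 367 361 351 276 132 139
  134 115 119 118 118 120 124 129 138 141 144 143 145 145 144 145 147 136
  131 122 119 111 117 109 109 109 135 128 115 120 110 112 168 229 232 232
  229 232 231]
 [371 370 369 369 368 370 373 370 371 374 373 371 373 371 370 370 368 371
  370 368 371 374 371 370 370 370 371 367 369 372 367 357 312 134 135 117
  117 115 120 120 128 134 134 139 139 137 135 137 135 135 136 136 134 136
  135 138 132 122 117 114 114 110 111 119 129 128 116 119 194 229 231 230
  231 230 232]]
```

The drawer is at its stop. I back off gently and return to the switch.

Call:
send_rows --series '[[[-4,0,0],[0,0,0],0],[[-15,0,0],[0,0,0],0],[[-25,0,0],[0,0,0],0],[[-30,0,-10],[0,0,0],0],[[-10,0,-40],[0,0,0],0],[[0,0,-40],[0,0,0],0],[[0,-40,0],[0,0,0],0],[[0,-40,0],[0,0,0],0]]'

```text
clock: 39.25
position: [499.9, -137.2, 154.4]
ee_rot: [1.0, 0.002, 0.004, -0.0]
contact_force: [-0.7, 0.5, -0.5]
gripper_width: 0.1
grasp_force: 0.0
```

Call:
send_rows --series '[[[0,-40,0],[0,0,0],0],[[0,-40,0],[0,0,0],0],[[0,-40,0],[0,0,0],0],[[0,-30,0],[0,0,0],0],[[0,0,0],[0,0,0],0],[[0,0,0],[0,0,0],0]]'

```text
clock: 39.85
position: [497.6, 13.4, 152.7]
ee_rot: [1.0, 0.004, 0.002, -0.001]
contact_force: [-0.4, -0.6, 0.1]
gripper_width: -0.1
grasp_force: 0.0
```

```bash
cat >> h.py <<'E'
def tab():
    im=get_image("top").astype(int).sum(2)
    k=8;x0,y0=188,214;b=cv2.resize(im[y0:y0+16,x0:x0+26].astype(np.float32),None,fx=k,fy=k,interpolation=cv2.INTER_CUBIC)
    m=(b>np.percentile(b,96)*.75).astype(np.uint8);n,l,s,ce=cv2.connectedComponentsWithStats(m)
    c,sn=np.cos(.0547),np.sin(.0547)
    for i in range(1,n):
        if s[i,4]<150: continue
        p=ray("top",x0+(ce[i][0]+.5)/k-.5,y0+(ce[i][1]+.5)/k-.5,54);d=p[:2]-[625.3,226.05]
        print("tab?",p.round(1),"set",round(c*d[0]+sn*d[1],1),round(-sn*d[0]+c*d[1],1),s[i])
    print((im[219:227:2,188:214]))
E
python3 -c "
from h import *
plan([495.5,178,100],0);tab()
im=get_image('top').astype(int).sum(2);print(im[170:205,340],im[170:205,320])"
```

```text
39.85 [497.6  13.4 152.7] w -0.1 g 0.0 F [-0.4 -0.6  0.1] J [ 0.35  0.24 -0.41 -0.   -0.91  1.23]
yaw 0.0087 tool shift now [  -0.8 -164.5   52.9]
rotvec [-0.0011 -0.003   0.0087] shift after turn [  -2.1 -164.6   52.7]
tab? [511.7 220.6  54. ] set -113.7 0.8 [   0    0  208  107 8570]
tab? [495.7 219.2  54. ] set -129.8 0.3 [  68   48   52   39 1748]
tab? [475.2 203.4  54. ] set -151.1 -14.4 [  93  100   68   28 1051]
[[214 209 209 183 148 149 149 147 124 133 139 143 157 137 136  76  75  70
   74  75  72  97 203 215 212 213]
 [212 212 200  96  73  71  69  91 196 319 269 299 357 289 337  66  68  70
   73  75  76  88 160 192 195 211]
 [213 212 201  89  71  68  69  77 154 316 240 306 337 300 341  82  52  73
   74  73  68  69  75  76 115  63]
 [213 212 201 121  72  78  77  77 104 119 101  97 112 111 103  96 105 112
  133 158  83 119  83  91 101  85]]
[365 364 365 366 368 364 367 367 353 285 228 152 194 232 232 236 272 370
 362 322 250 272 237 273 233 235 273 369 369 365 370 366 366 368 369] [369 368 367 367 367 370 367 366 335 249 307 163 226 226 230 230 228 233
 236 229 242 258 218 178 236 231 275 368 367 368 367 366 368 368 367]
```

The tab is about halfway along (y=+0.3 in the set frame). I approach again, slightly higher.

Call:
send_rows --series '[[[0,0,0],[-0.001,-0.003,0.0087],0],[[0,-33,0],[0,0,0],0],[[0,-33,0],[0,0,0],0],[[0,-33,0],[0,0,0],0],[[0,-33,20],[0,0,0],0],[[0,-32,30],[0,0,0],0],[[0,0,0],[0,0,0],0],[[0,0,0],[0,0,0],0]]'

```text
clock: 40.75
position: [496.9, 176.0, 101.5]
ee_rot: [1.0, -0.001, -0.002, 0.001]
contact_force: [0.5, -0.3, 0.3]
gripper_width: -0.3
grasp_force: 0.0
```

```bash
python3 -c "
from h import *
plan([495.5,178,51],0)"
```

```text
40.75 [496.9 176.  101.5] w -0.3 g 0.0 F [ 0.5 -0.3  0.3] J [ 0.65  0.36 -0.4  -0.   -0.82  0.92]
yaw -0.002 tool shift now [-1.2 -2.1 50.5]
rotvec [ 0.002   0.0038 -0.002 ] shift after turn [-1.4 -2.  50.5]
```

Call:
send_rows --series '[[[-1.4,-2,20],[0.002,0.0038,-0.002],0],[[0,0,20],[0,0,0],0],[[0,0,10.5],[0,0,0],0],[[0,0,0],[0,0,0],0],[[0,-5,0],[0,0,0],0],[[0,-5,0],[0,0,0],0],[[0,-4,0],[0,0,0],0],[[0,0,0],[0,0,0],0]]'

```text
clock: 41.55
position: [495.9, 193.4, 52.4]
ee_rot: [1.0, 0.001, 0.001, -0.001]
contact_force: [0.2, 0.4, 0.3]
gripper_width: 0.3
grasp_force: 0.0
```

Call:
send_rows --series '[[[0,-3,0],[0,0,0],0],[[0,-3,0],[0,0,0],0],[[0,-3,0],[0,0,0],0],[[0,0,0],[0,0,0],0]]'

```text
clock: 41.95
position: [495.4, 201.6, 51.7]
ee_rot: [1.0, 0.0, 0.001, -0.001]
contact_force: [0.3, -0.1, 0.4]
gripper_width: 0.3
grasp_force: 0.1
```

Call:
send_rows --series '[[[0,-3,0],[0,0,0],0],[[0,-3,0],[0,0,0],0],[[0,0,0],[0,0,0],0]]'

```text
clock: 42.25
position: [495.2, 207.5, 51.6]
ee_rot: [1.0, 0.0, 0.0, -0.001]
contact_force: [-1.2, -0.1, 0.7]
gripper_width: -0.1
grasp_force: 0.3
```

Call:
send_rows --series '[[[0,-2,0.5],[0,0,0],0],[[0,-1.5,0],[0,0,0],0],[[0,0,0],[0,0,0],0]]'

```text
clock: 42.55
position: [495.3, 210.8, 51.2]
ee_rot: [1.0, 0.0, 0.0, -0.0]
contact_force: [-0.6, -1.9, 0.4]
gripper_width: 0.1
grasp_force: 0.9
```

Call:
send_rows --series '[[[0,-1.5,0],[0,0,0],0],[[0,-1.5,0],[0,0,0],0],[[0,0,0],[0,0,0],0]]'

```text
clock: 42.85
position: [495.1, 211.4, 51.1]
ee_rot: [1.0, 0.0, -0.0, 0.002]
contact_force: [2.1, -9.6, 1.3]
gripper_width: -0.3
grasp_force: 4.7
```

Call:
send_rows --series '[[[0,-1.5,0],[0,0,0],0],[[0,0,0],[0,0,0],0]]'

```text
clock: 43.05
position: [495.0, 211.7, 51.1]
ee_rot: [1.0, 0.0, -0.001, 0.003]
contact_force: [2.7, -13.4, 2.5]
gripper_width: -0.3
grasp_force: 6.6
```

End stop again. I relieve the load and lift straight up.

Call:
send_rows --series '[[[0,4,-1],[0,0,0],0],[[0,2,-8],[0,0,0],0],[[0,0,-30],[0,0,0],0],[[0,0,-40],[0,0,0],0],[[-10,40,-20],[0,0,0],0],[[-10,40,0],[0,0,0],0],[[-10,40,0],[0,0,0],0],[[-10,40,0],[0,0,0],0]]'

```text
clock: 43.85
position: [455.5, 48.9, 151.3]
ee_rot: [1.0, 0.001, 0.002, -0.002]
contact_force: [0.8, 0.3, 0.1]
gripper_width: -0.0
grasp_force: 0.0
```

Call:
send_rows --series '[[[-10,40,0],[0,0,0],0],[[-20,20,0],[0,0,0],0],[[0,0,0],[0,0,0],0]]'

```text
clock: 44.15
position: [423.4, -12.3, 150.4]
ee_rot: [1.0, -0.002, 0.001, -0.001]
contact_force: [-0.3, 0.3, -1.0]
gripper_width: 0.2
grasp_force: 0.0
```

Run:
```python
from h import *
st();tab();rollers()
im=get_image('top').astype(int)
m=((im[...,0]-im[...,1]>15)&(im[...,2]-im[...,1]>3)&(im[...,0]>50)).astype(np.uint8)
n,l,s,ce=cv2.connectedComponentsWithStats(m)
for i in range(1,n):
    if s[i,4]>25: print("mauve",ce[i].round(1),ray("top",*ce[i],102).round(1),s[i,4])
# handle bar
g=im.sum(2);print(g[185:203,335],g[185:203,338])
print("bar shut row",proj("top",[589.3,-221,72]),"open",proj("top",[414,-221,72]))
```

```text
44.15 [423.4 -12.3 150.4] w 0.2 g 0.0 F [-0.3  0.3 -1. ] J [ 0.36  0.12 -0.58 -0.   -0.87  1.21]
tab? [510.2 217.   54. ] set -115.4 -2.8 [   0    0  208  108 9324]
tab? [494.6 230.1  54. ] set -130.3 11.2 [  40   52   56   36 1738]
tab? [473.3 205.6  54. ] set -152.9 -12.1 [  29  114  179   14 1555]
[[212 211 208 178 149 149 158 148 127 134 136 128 102  92  77  76  80  79
   73  78  78 103 203 211 215 213]
 [208 212 199  92 116 269 226 342 225 340 226 331  72  73  77  77  77  75
   75  77  77  94 178 213 213 212]
 [213 211 196  91 110 252 262 352 303 346 265 335  68  79  72  74  76  76
   75  77  73  81 122 211 212 215]
 [213 209 201 121  74 105 129 102 118 113 109  99 109 120 118 122 122 123
  125 125 136 134 152 213 209 196]]
mauve [220.3 179.8] [629.9 147.  102. ] 110
mauve [169.8 182.7] [620.6 307.2 102. ] 113
mauve [196.4 205.6] [548.1 222.2 102. ] 86
[230 271 363 357 318 246 264 238 275 232 230 230 271 364 364 363 364 364] [230 270 364 358 320 250 267 238 270 229 232 267 362 363 363 363 364 366]
bar shut row [335.19300814 192.90976594] open [335.79263406 247.59091059]
```

Run:
```python
import h,cv2,numpy as np
im0=cv2.resize(cv2.imread('pics/top0.png'),(512,384),interpolation=cv2.INTER_AREA)[:,:,::-1]
im1=h.get_image("top")
im1b=cv2.resize(cv2.resize(im1,(800,600),interpolation=cv2.INTER_CUBIC),(512,384),interpolation=cv2.INTER_AREA)
for im in(im0,im1b):
    r=np.clip(im[220:224,188:214].astype(float).sum(2).mean(0)-140,0,None);r[:3]=0;r[21:]=0;print((r*np.arange(26)).sum()/r.sum(),r.round())
c,s=np.cos(.0547),np.sin(.0547)
for y in(-12,12):print(h.proj("top",[625.3+c*-130-s*y,226.05+s*-130+c*y,54])-[188,0])
```

```text
15.454912129069433 [  0.   0.   0.   0.   0.   0.   0.   0.   0.   0.   0.   0.   9. 144.
 146. 135. 152. 139. 142.   0.   0.   0.   0.   0.   0.   0.]
8.20138017565872 [  0.   0.   0.   0.   0.  76.  94. 146. 107. 148. 102. 124.   0.   0.
   0.   0.   0.   0.   0.   0.   0.   0.   0.   0.   0.   0.]
[ 15.24846247 221.87211638]
[  7.89641189 222.28074018]
```

Run:
```python
import h,cv2,numpy as np
im0=cv2.resize(cv2.imread('pics/top0.png'),(512,384),interpolation=cv2.INTER_AREA)[:,:,::-1]
im1=cv2.resize(cv2.resize(h.get_image("top"),(800,600),interpolation=cv2.INTER_CUBIC),(512,384),interpolation=cv2.INTER_AREA)
for im in(im0,im1):
    g=im.astype(int).sum(2);print(g[176:202,328:342].mean(1).round()); print(g[176:190,370].round())
d=np.abs(im0.astype(int)-im1).sum(2)>60
n,l,s,ce=cv2.connectedComponentsWithStats(d[:235].astype(np.uint8))
print([(ce[i].round(),s[i,4]) for i in range(1,n) if s[i,4]>12])
```

```text
[348. 346. 311. 236. 267. 298. 193. 153. 196. 219. 222. 245. 306. 344.
 336. 302. 242. 249. 245. 284. 247. 224. 257. 336. 350. 348.]
[347 347 329 295 310 283 137 154 213 221 219 219 262 337]
[364. 362. 329. 253. 226. 159. 186. 228. 232. 233. 275. 355. 357. 316.
 256. 260. 247. 282. 279. 237. 246. 305. 358. 364. 364. 363.]
[362 361 361 308 162 155 204 229 228 227 271 354 364 361]
[(array([226., 184.]), np.int32(107)), (array([177., 186.]), np.int32(114)), (array([167., 182.]), np.int32(21)), (array([331., 183.]), np.int32(334)), (array([335., 187.]), np.int32(46)), (array([367., 187.]), np.int32(42)), (array([334., 190.]), np.int32(27)), (array([334., 195.]), np.int32(29)), (array([336., 198.]), np.int32(58)), (array([202., 207.]), np.int32(87)), (array([204., 222.]), np.int32(33)), (array([196., 222.]), np.int32(36))]
```

```bash
python3 -c "
from bench import job_done
print(job_done())"
```

```text
the job is handed in; nothing more can be done
None
```

The job is handed in: all three rollers found in the drawer (two large, one medium) are down on matching rods, the switch is at its on stop, the drawer is shut, and the other things on the shelf were left alone.

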